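# Pull a specimen tray out from under the wire shelf with the pull hook

## Robot

A 6-joint arm with a two-finger parallel gripper is mounted at the origin on the work surface. World frame = base frame: x ahead of the robot, y to its left, z up, the work surface at z = 0. Lengths are in m, angles in rad, forces in N, time in s.
With the tool pointing down it reaches from about 0.35 to 0.775 m from the base axis. Payload 5.5 kg.
Tool frame: the origin (TCP) lies at the very end of the fingers, on their centre line; the grasp point (between the pads) lies 19 mm behind it (env.grip_depth is the distance from the TCP to the grasp point, in m); z points along the fingers, y is the direction in which the jaws open and shut (so a half turn about z gives the same grasp; the last joint's range is limited). The gripper opens to 85 mm and grips with 20 to 120 N. Pads are 22 mm wide; open, the fingers measure 114 mm over their backs; the gripper's body (76 mm by 85 mm) begins 54 mm behind the grasp point. The pads swing forward as they close: fully open they stand 13 mm farther back than shut.
Start: joints at [-1.4, 0.313, 0.046, 1.304, 0, 1.431], TCP at [0.176, -0.547, 0.231] pointing down, gripper open.
Joint ranges: [-2.76, 2.76], [-0.86, 1.69], [-1.03, 1.26], [-2.2, 2.34], [-1.47, 1.5], [-3.14, 3.14]. Speed limits (rad/s): [2.57, 2.57, 3.14, 3.14, 3.14, 3.14].

## Interface

Orientations are given as a unit quaternion [w, x, y, z].
In Python, from workcell import env gives the robot as it stands.
- The arm moves only by the tool step_arm, never from a script. Its argument "series" is a list of rows, each a list of 3 entries, a list of its own where there are three numbers: the shift along the world's x, y, z in cm, then the turn about the world's z in rad, then the closure in counts, from 0 (fully open) to 255 (shut). A call has 1 to 5 rows; each row is the pose to reach, as a shift and turn from the pose measured when the call began; what a row does not reach only later rows make up. A row lasts 1/8 s, in which the tool goes at most 62.5 mm and 10.7 degrees, less where a joint would pass 70% of its speed; a pose out of reach is approached as far as the arm can. A call with a gripper value outside its range is refused whole. The fingers move at their own pace and stop on an object; "newtons" is the grip in N (left out, the last holds). Time passes only in rows, so rows that repeat a pose let the fingers close. It gives the time, the measured TCP pose, the force and the opening at its end, in the units of the state.
- env.get_state(): the state, without advancing time (a new reading comes with each control period).
- env.read_camera(name): name is "side" or "top"; returns a dict with "frame" (480x640x3 uint8, red, green, blue), "vertical_fov" (degrees; the focal length in pixels is half the picture's height over the tangent of half this angle, whatever the lens; pixels are square), "cx", "cy" (the principal point, pixels), "camera_from_world" (4x4, takes a point from world to camera coordinates). Camera axes: x right, y down, z forward; pixel columns grow to the right and rows downward; lengths in m; the calibration is good to about 2 mm. A picture is of the moment at which its call begins. There is no depth.
- env.hand_in(): hands the job in, once; it reports no verdict.
The state is a dict: "clock": time; "joint_pos": joint angles; "qvel": joint speeds; "tau": joint torques, N m; "tcp_pos": TCP position; "orientation": TCP orientation; "wrist_force": force on the tool from outside, world axes, zero at the start; "ft_torque": the same for the moment, N m; "finger_gap": finger opening in m.
Only numpy, scipy, OpenCV 4.12 (cv2) and the standard library are available. Lean on these libraries where they do the work, as an engineer would, in place of code of your own. Each camera call takes 0.05 s, during which the arm holds its last target.

## Task

The steel tray with the three round mounted specimens has been pushed deep under the rack's wire shelf: take the bottle that stands in front of it and stand it upright on the bench top, well out of the way. Then pick up the pull hook, hook its blade over the tray's front lip and draw the tray straight forward, never touching it with the gripper, until all of it is out from under the wire shelf but still fully on the bottom deck, the specimens still standing in it. Finally lay the hook down flat on the bench, blade down as it lay, and leave everything else where it is.

Things in the scene. Friction and masses are not known exactly. Their poses are not given: they have to be found in the camera images.
- rack: Fixed two-tier metal rack on the bench; position and yaw vary. Origin: bench level, below the middle of the wire shelf's front edge. x points into the rack (deeper), y along its front, z up. 12 mm posts (17 mm collars) at x = 0 and 250 mm, y = +-158 mm, up to 211 mm. Three trays stand side by side on its deck, at y about -96, 0 and +96 mm, in any order
- deck_edge (a point): Middle of the free front edge of the rack's sheet-metal bottom deck, on its top face, 60 mm above the bench (rack x = -150 mm). The deck is flat and rimless, reaches from here back to rack x = +250 mm, and is 330 mm wide
- shelf_edge (a point): Middle of the front edge of the upper wire shelf, at the height of its lowest wire, 169 mm above the bench (rack x = 0). The shelf reaches back to rack x = 250 mm over the rack's whole width, its top is at 180 mm; small stock, up to 245 mm high, stands on it at the back (rack x above 195 mm)
- tray: Open steel tray holding the three round specimens, loose, 0.17 to 0.34 kg empty, on the deck, its front 50 to 100 mm behind the wire shelf's front edge. 120 mm long (x), 78 wide (y), 40 high; walls and floor 3 mm. Origin: underside, middle of the front edge; x points to its back (into the rack), z up. Inside, the first 42 mm behind the front edge are free at the start
- tray_lip (a point): Middle of the top of the tray's front wall, 40 mm above its underside: the lip to hook. It has a rolled look, 6 mm thick; the wall below is 3 mm
- tray_back (a point): Underside of the tray, middle of its back edge (120 mm behind its origin)
- hook: Pull hook, loose, 0.2 kg, lying on the bench. Black grip 110 mm long (x), 24 wide (y), 31 high; from it a flat steel bar, 14 mm wide, 5 thick, its lower face 26 mm above the tool's underside, runs along +x to a turned-down blade. It lies on the undersides of grip and blade, which are level. Origin: underside, middle of the grip; x to the blade, z up. Centre of mass 35 mm from the origin, in the grip
- hook_blade (a point): Middle of the blade's lower edge, 220 mm along x from the hook's origin, level with its underside. Steel blade 40 mm wide (y), 4 thick (x), 31 high
- bottle: White bottle with a black cap, 0.09 to 0.18 kg, standing on the deck in front of the specimen tray. Body 42 mm in diameter up to 70 mm, shoulder to 78 mm, cap 26 mm in diameter up to 96 mm. Origin: centre of its underside
- specimen0: Black resin-mounted specimen, disc 30 mm in diameter, 20 mm high, 35 g, loose, standing in the tray. Origin: centre of its underside
- specimen1: As specimen0
- specimen2: As specimen0
- tray_blocks: Neighbour tray, same size, axes and origin, with a black insert holding six small steel blocks: leave alone
- tray_empty: Neighbour tray, same size, axes and origin, empty: leave alone
- test_block: Steel disc 60 mm in diameter, 14 mm high, on the deck in front of a neighbour tray: leave alone. Origin: centre of its underside
- objective: Microscope objective standing on the deck in front of a neighbour tray, black, 34 mm in diameter, 48 mm high: leave alone. Origin: centre of its underside
- dish: Shallow glass dish on the bench, 70 mm in diameter, 18 mm high: leave alone. Origin: centre of its underside
- wash_bottle: Larger white bottle on the bench, 60 mm in diameter, 116 mm high: leave alone. Origin: centre of its underside. Fixed equipment stands beyond it: a small press, 140 mm high, 20 cm or less further left (y above 0.5 m), and along the far edge of the bench (x above 0.75 m) a low open box, a lamp supply and a drawer cabinet, up to 130 mm high
There are look-alikes about, which are no part of the job. Leave any green or orange look-alike of the bottle alone.

How it is judged:
On the way, in this order (a step that is already met when the one before it is completed fails the run):
1. the bottle stands upright on the bench top, let go (height (world z) of bottle below 0.008 m and angle between bottle's own z axis and vertical below 0.1 rad and linear speed of bottle below 0.03 m/s and contact force between the fingers and bottle below 0.1 N), for 0.2 s.
2. the hook's blade is behind the tray's front lip, at least 4 mm below its top, while the tray is still deep under the wire shelf (x of hook_blade in the frame of tray between 0.002 and 0.045 m and y of hook_blade in the frame of tray between -0.037 and 0.037 m and z of hook_blade in the frame of tray between 0 and 0.036 m and x of tray in the frame of rack above 0.03 m), for 0.1 s.
3. the tray is wholly out from under the wire shelf and still on the deck (x of tray_back in the frame of rack below 0 m and x of tray in the frame of rack above -0.15 m and z of tray in the frame of rack between 0.055 and 0.066 m and angle between tray's own z axis and vertical below 0.06 rad and angle between the x axis of tray and the x axis of rack, either way round below 0.2 rad), for 0.2 s.
At the end, for the whole second after the job is handed in: Tray at rest on the deck, back edge in front of the wire shelf, front edge not past the deck edge (30 mm window), square within 0.2 rad; specimens upright in it; bottle upright on the bench (0.1 rad), let go; hook level, blade down, on the bench (8 mm), clear of the tray; all at rest (all of step 1 and all of step 3 and x of specimen0 in the frame of tray between 0 and 0.12 m and y of specimen0 in the frame of tray between -0.039 and 0.039 m and z of specimen0 in the frame of tray between -0.002 and 0.012 m and angle between each of specimen0, specimen1, specimen2's own z axis and vertical below 0.15 rad and x of specimen1 in the frame of tray between 0 and 0.12 m and y of specimen1 in the frame of tray between -0.039 and 0.039 m and z of specimen1 in the frame of tray between -0.002 and 0.012 m and x of specimen2 in the frame of tray between 0 and 0.12 m and y of specimen2 in the frame of tray between -0.039 and 0.039 m and z of specimen2 in the frame of tray between -0.002 and 0.012 m and linear speed of tray below 0.02 m/s and height (world z) of each of hook, hook_blade below 0.008 m and height (world z) of hook_blade above -0.004 m and angle between hook's own z axis and vertical below 0.1 rad and linear speed of hook below 0.03 m/s and contact force between hook and tray below 0.1 N); the robot touches nothing.
It fails at once if the gripper or arm touches the specimen tray (contact force between any of the fingers, the arm and tray above 1 N).
It fails at once if a specimen is tipped over (angle between any of specimen0, specimen1, specimen2's own z axis and vertical above 0.7 rad).
It fails at once if the bottle is tipped over (angle between bottle's own z axis and vertical above 1 rad).
It fails at once if a neighbour tray is shifted by more than 15 mm (distance of any of tray_blocks, tray_empty from where it was at the start of the episode above 0.015 m).
It fails at once if another thing on the deck or the bench (steel disc, objective, dish, wash bottle) is shifted by more than 20 mm (distance of any of test_block, objective, dish, wash_bottle from where it was at the start of the episode above 0.02 m).
It also fails if it takes over 67 s, if anything falls off the work surface, if the arm or the gripper's body presses on something with over 40 N, if the wrist force passes 120 N, or if a joint passes its speed limit or range.

## Working session

There is one attempt and no reset: what is moved stays moved. The work goes in short steps, Python scripts to look and compute and a tool call to move; the robot and the scene stay as the last step left them, time stands still between calls to the robot, and variables do not carry over. Pictures are saved under pics/ and viewed, and the job is handed in when it is done.

Besides the shell and the picture viewer there is one more tool, called after "Call:" in YAML: its name, and indented under it one key for each argument. step_arm: Moves the arm, as the interface text tells. Its arguments: {"type":"object","properties":{"series":{"type":"array"},"newtons":{"type":"number"}},"required":["series"]}

```bash
ls; mkdir -p pics; cat > h.py <<'E'
import numpy as np, cv2
from workcell import env
def cam(n,save=None):
    c=env.read_camera(n); 
    if save: cv2.imwrite('pics/'+save+'.png',c['frame'][:,:,::-1])
    return c
def K(c):
    f=240/np.tan(np.radians(c['vertical_fov'])/2); return f,c['cx'],c['cy']
def ray(c,u,v):
    f,cx,cy=K(c); M=np.array(c['camera_from_world']); R=M[:3,:3];t=M[:3,3]
    return -R.T@t, R.T@np.array([(u-cx)/f,(v-cy)/f,1.])
def onz(c,u,v,z):
    o,d=ray(c,u,v); return o+d*(z-o[2])/d[2]
def proj(c,p):
    f,cx,cy=K(c); M=np.array(c['camera_from_world']); q=M[:3,:3]@np.array(p)+M[:3,3]
    return np.array([f*q[0]/q[2]+cx,f*q[1]/q[2]+cy])
def tri(c1,p1,c2,p2):
    o1,d1=ray(c1,*p1);o2,d2=ray(c2,*p2)
    A=np.stack([d1,-d2],1); s=np.linalg.lstsq(A,o2-o1,rcond=None)[0]
    a=o1+d1*s[0];b=o2+d2*s[1]; return (a+b)/2,np.linalg.norm(a-b)
E
python3 - <<'E'
from h import *
for n in('side','top'):
    c=cam(n,n+'0'); o,d=ray(c,320,240); print(n,K(c),o,d)
print(env.get_state())
E
```

```text
pics
side (np.float64(596.2564362811966), 325.62742659404415, 237.9760331117086) [-0.17629816  0.84943081  0.88931785] [ 0.54743263 -0.58696885 -0.59656155]
top (np.float64(530.9623804586829), 323.6712778660175, 232.9069191681902) [0.42449655 0.05460084 1.18947722] [ 0.05954457  0.03638476 -0.99767573]
{'clock': 0.1, 'joint_pos': array([-1.39963128e+00,  3.13943256e-01,  4.51029238e-02,  1.30366561e+00,
        8.88010815e-06,  1.43121165e+00]), 'qvel': array([-3.31222459e-04, -4.56303505e-03,  1.84233828e-03,  2.90031162e-05,
        2.71789846e-04, -5.19027223e-04]), 'tau': array([ 1.77072136e-03, -4.81724310e+01,  2.99244922e+01,  1.25429392e-02,
       -1.80999000e-04, -8.96978385e-07]), 'tcp_pos': array([ 0.17573873, -0.54698365,  0.2304921 ]), 'orientation': array([-8.54769970e-04,  9.87953229e-01,  1.54750400e-01, -9.05749185e-06]), 'wrist_force': array([-0.64033336,  0.3738403 , -0.71271343]), 'ft_torque': array([0.03058218, 0.03577995, 0.00678788]), 'finger_gap': 0.08544871020064532}
```

View pics/side0.png

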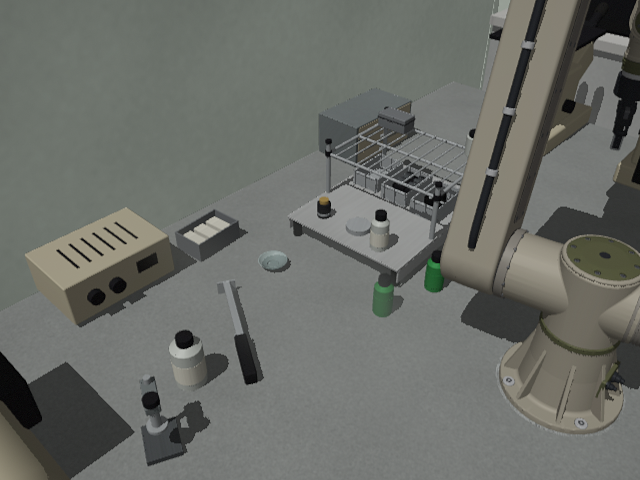

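View pics/top0.png

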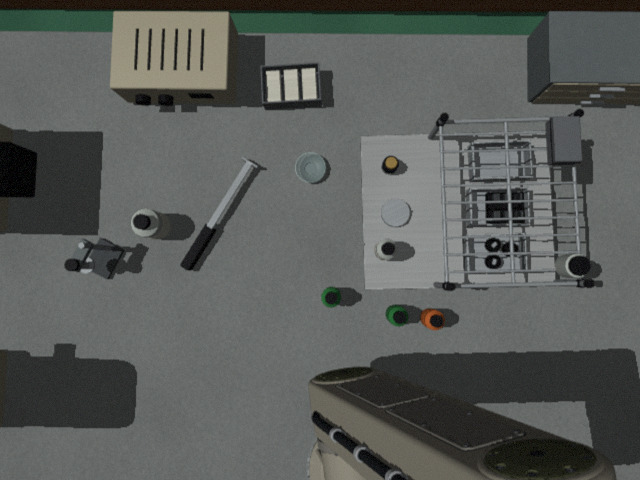

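Top view: the rack opens to the left (+y). The specimen tray (three black discs around (495,252)) is the lowest row in the picture, with a white bottle at (386,248) in front of it. I'll enlarge the relevant areas.

```bash
python3 - <<'E'
import cv2
t=cv2.imread('pics/top0.png'); s=cv2.imread('pics/side0.png')
cv2.imwrite('pics/t_rack.png',cv2.resize(t[100:310,350:610],None,fx=3,fy=2.8,interpolation=cv2.INTER_CUBIC))
cv2.imwrite('pics/t_hook.png',cv2.resize(t[140:290,120:340],None,fx=3.6,fy=3.6,interpolation=cv2.INTER_CUBIC))
cv2.imwrite('pics/s_rack.png',cv2.resize(s[100:330,280:500],None,fx=2.6,fy=2.6,interpolation=cv2.INTER_CUBIC))
E
```

```text
(no output)
```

View pics/t_rack.png

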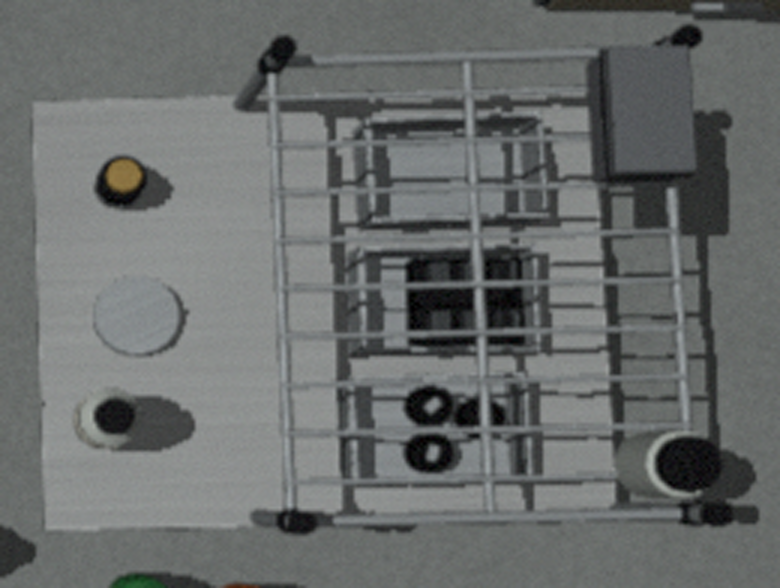

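View pics/t_hook.png

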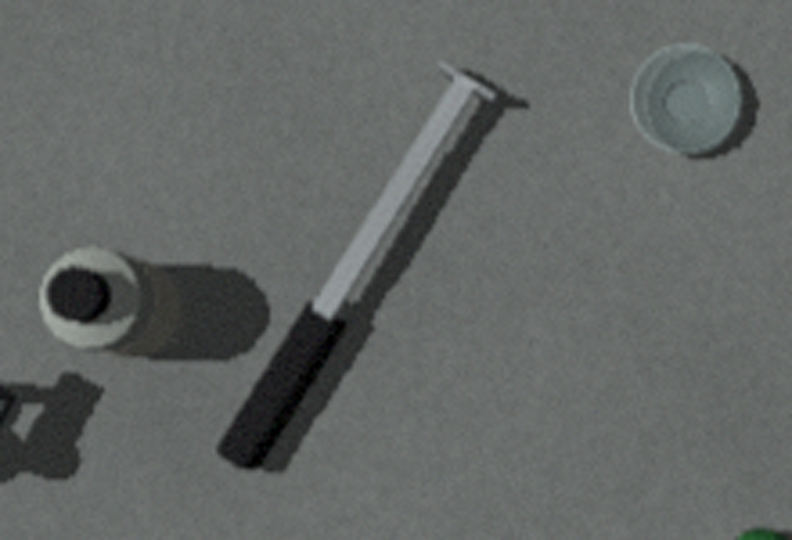

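View pics/s_rack.png

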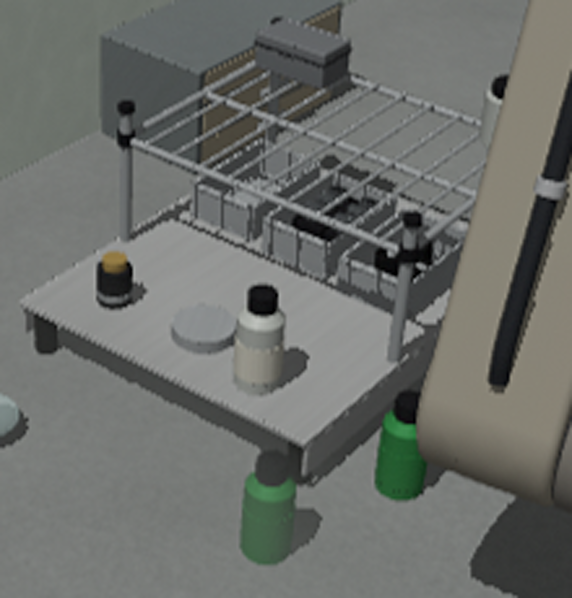

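```bash
python3 - <<'E'
from h import *
t=cam('top'); s=cam('side')
R=lambda x,y:(350+x/3,100+y/2.8)
H=lambda x,y:(120+x/3.6,140+y/3.6)
a=onz(t,*R(33,100),.06); b=onz(t,*R(46,529),.06); print('deck front corners',a,b,np.linalg.norm(a-b))
for p in [(285,45),(297,520),(688,36)]: print('post top',onz(t,*R(*p),.205))
print('bottle base', onz(t,*R(114,416),.156+0))  # cap top
print('bl ends',onz(t,*H(440,65),.031),onz(t,*H(493,98),.031))
print('grip back',onz(t,*H(222,450),.031),onz(t,*H(262,467),.0))
print('grip front/bar',onz(t,*H(312,306),.031),onz(t,*H(344,322),.031))
print('dish',onz(t,*H(687,100),.01),'wash cap',onz(t,*H(80,294),.116))
print('green',onz(t,331,297,.03),onz(t,397,316,.03))
# specimen tray: near front corners top of wall z=.1
for p in [(372,386),(352,383),(350,478),(362,476),(527,378),(517,472)]: print('tray',p,onz(t,*R(*p),.1),onz(t,*R(*p),.06))
for p in [(430,406),(430,454),(480,412)]: print('spec',onz(t,*R(*p),.083))
S=lambda x,y:(280+x/2.6,100+y/2.6)
print('bottle tri', tri(t,R(114,416),s,S(263,296)))
print('corner side', onz(s,*S(22,302),.06), onz(s,*S(303,445),.06))
E
```

```text
deck front corners [0.71904659 0.01201331 0.06      ] [ 0.39019229 -0.00221231  0.06      ] 0.32916184540861804
post top [ 0.72081736 -0.13944778  0.205     ]
post top [ 0.40375707 -0.14797866  0.205     ]
post top [ 0.72996206 -0.38848097  0.205     ]
bottle base [ 0.47200942 -0.04014486  0.156     ]
bl ends [0.67267723 0.27355427 0.031     ] [0.65256987 0.24010535 0.031     ]
grip back [0.43291894 0.39952899 0.031     ] [0.423048   0.38311812 0.        ]
grip front/bar [0.52203155 0.34753935 0.031     ] [0.51256747 0.32747101 0.031     ]
dish [0.65726417 0.12169209 0.01      ] wash cap [0.51932478 0.45934989 0.116     ]
green [0.37025269 0.0703836  0.03      ] [ 0.33264905 -0.07275623  0.03      ]
tray (372, 386) [ 0.49984685 -0.21994244  0.1       ] [ 0.50261332 -0.23002226  0.06      ]
tray (352, 383) [ 0.50178507 -0.20643776  0.1       ] [ 0.50462271 -0.21602176  0.06      ]
tray (350, 478) [ 0.43265282 -0.20515217  0.1       ] [ 0.43295228 -0.21468896  0.06      ]
tray (362, 476) [ 0.4342666  -0.21321844  0.1       ] [ 0.4346253  -0.22305139  0.06      ]
tray (527, 378) [ 0.5076386  -0.32430792  0.1       ] [ 0.51069115 -0.3382195   0.06      ]
tray (517, 472) [ 0.43928767 -0.31713948  0.1       ] [ 0.43983072 -0.33078787  0.06      ]
spec [ 0.48696333 -0.26390096  0.083     ]
spec [ 0.45154712 -0.26380571  0.083     ]
spec [ 0.48318587 -0.29801687  0.083     ]
bottle tri (array([ 0.47129002, -0.0415653 ,  0.14898632]), np.float64(0.0025994773308168667))
corner side [0.70868316 0.01443484 0.06      ] [0.38501882 0.00288386 0.06      ]
```

```bash
python3 - <<'E'
import cv2
t=cv2.imread('pics/top0.png'); s=cv2.imread('pics/side0.png')
cv2.imwrite('pics/t_tray.png',cv2.resize(t[225:295,440:550],None,fx=7,fy=7,interpolation=cv2.INTER_CUBIC))
cv2.imwrite('pics/s_tray.png',cv2.resize(s[130:240,340:480],None,fx=5,fy=5,interpolation=cv2.INTER_CUBIC))
E
```

```text
(no output)
```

View pics/t_tray.png

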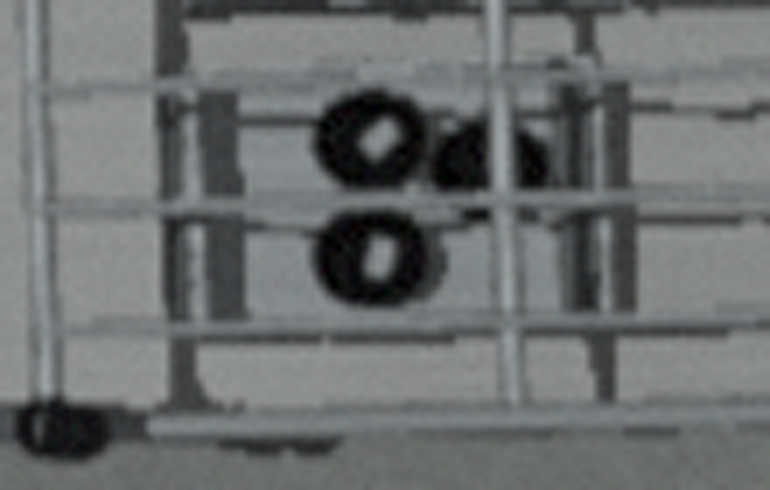

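View pics/s_tray.png

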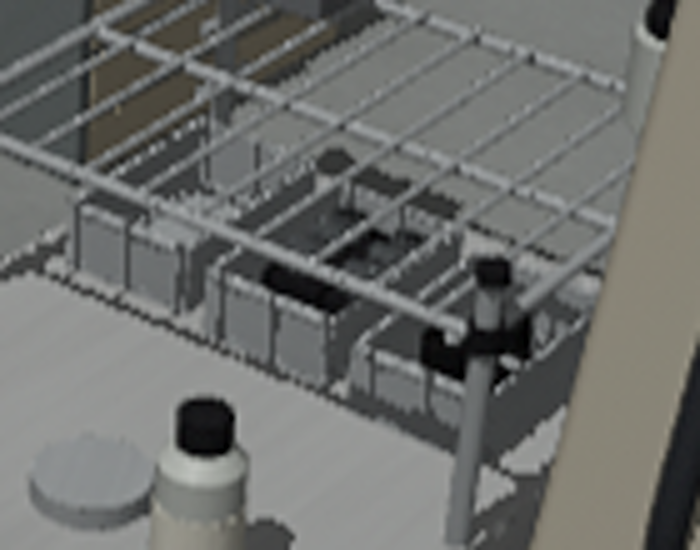

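Candidates: white bottles at top pixels (386,248) on the deck, (575,265) up on the shelf, (145,223) wash bottle on the bench; green (331,297), (397,316), orange (432,318). The one at (386,248) fits: it is white with a black cap, on the deck, in line with the tray holding the three black discs (confirmed in the enlarged crop at (110,415)). Moving above it.

Call:
step_arm:
  series:
    - [[0, 0, 6], 0.1, 0]
    - [[3, 6, 8], 0.3, 0]
    - [[6, 11, 8], 0.5, 0]
    - [[9, 16, 8], 0.65, 0]
    - [[12, 21, 8], 0.8, 0]
  newtons: 30

```text
clock: 0.82
tcp_pos: [0.2964, -0.3354, 0.3108]
orientation: [-0.0, 0.848, 0.529, -0.0]
wrist_force: [1.0, -0.8, 0.6]
finger_gap: 0.0856
```

```bash
python3 - <<'E'
from h import *
t=cam('top')
# tray lip front edge & back, z=.1, from t_tray crop
T=lambda x,y:(440+x/7,225+y/7)
o=np.array([.5615,-.1445]); 
for th in (2.0,):
  r=np.radians(th); X=np.array([np.sin(r),-np.cos(r)]);Y=np.array([np.cos(r),np.sin(r)])
  for n,p,z in [('lip f u',(180,110),.1),('lip f l',(187,300),.1),('lip b u',(203,110),.1),('lip b l',(208,300),.1),('spec',(372,140),.083),('spec',(372,258),.083),('back',(605,200),.1),('side up',(300,110),.1),('side low',(300,322),.1)]:
    w=onz(t,*T(*p),z)[:2]; print(n,w.round(4),((w-o)@X).round(4),((w-o)@Y).round(4))
E
```

```text
lip f u [ 0.4937 -0.2032] 0.0563 -0.0698
lip f l [ 0.4384 -0.2052] 0.0564 -0.1251
lip b u [ 0.4938 -0.2098] 0.0629 -0.0699
lip b l [ 0.4386 -0.2113] 0.0625 -0.1252
spec [ 0.487  -0.2635] 0.1163 -0.0787
spec [ 0.4521 -0.2634] 0.115 -0.1135
back [ 0.4699 -0.3256] 0.1778 -0.0979
side up [ 0.4943 -0.2379] 0.091 -0.0704
side low [ 0.4327 -0.2378] 0.0887 -0.1319
```

Call:
step_arm:
  series:
    - [[3, 5, 0], 0.15, 0]
    - [[6, 10, 0], 0.3, 0]
    - [[9, 15, 0], 0.45, 0]
    - [[12, 20, 0], 0.45, 0]
    - [[15, 25, 0], 0.45, 0]

```text
clock: 1.5
tcp_pos: [0.4492, -0.0777, 0.3114]
orientation: [-0.002, 0.706, 0.709, 0.001]
wrist_force: [1.0, -0.8, -0.6]
finger_gap: 0.0856
```

Call:
step_arm:
  series:
    - [[2.5, 4.4, 0], 0, 0]
    - [[2.5, 4.4, 0], 0, 0]
    - [[2.5, 4.4, 0], 0, 0]

```text
clock: 1.88
tcp_pos: [0.4739, -0.0337, 0.3111]
orientation: [-0.002, 0.705, 0.709, 0.001]
wrist_force: [0.1, -0.1, 0.2]
finger_gap: 0.0855
```

```bash
python3 - <<'E'
from h import *
print(env.get_state()['tcp_pos'],env.get_state()['orientation'],env.get_state()['joint_pos'])
s=cam('side','side1'); 
E
```

```text
[ 0.47391286 -0.03373809  0.31113785] [-0.00184104  0.70533241  0.70887366  0.0009713 ] [-0.24254027  0.1079246  -0.01939905  1.44563082  0.00356004  1.32324412]
```

View pics/side1.png

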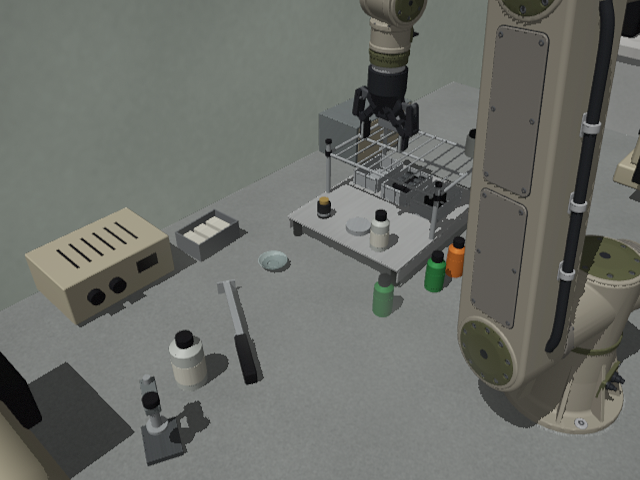

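The side view shows the gripper above the deck with the bottle standing at (380,230). Descending.

Call:
step_arm:
  series:
    - [[-0.2, -0.7, -5], 0, 0]
    - [[-0.2, -0.7, -10], 0, 0]
    - [[-0.2, -0.7, -14], 0, 0]
    - [[-0.2, -0.7, -14], 0, 0]

```text
clock: 2.42
tcp_pos: [0.4688, -0.0421, 0.1688]
orientation: [-0.005, 0.707, 0.707, -0.001]
wrist_force: [-0.3, 1.2, 0.9]
finger_gap: 0.0857
```

```bash
python3 - <<'E'
from h import *
print(env.get_state()['tcp_pos'])
s=cam('side'); t=cam('top')
a=cv2.resize(s['frame'][130:290,310:490,::-1],None,fx=4.4,fy=3.7);cv2.imwrite('pics/s2.png',a)
E
```

```text
[ 0.46875667 -0.0421076   0.16880361]
```

View pics/s2.png

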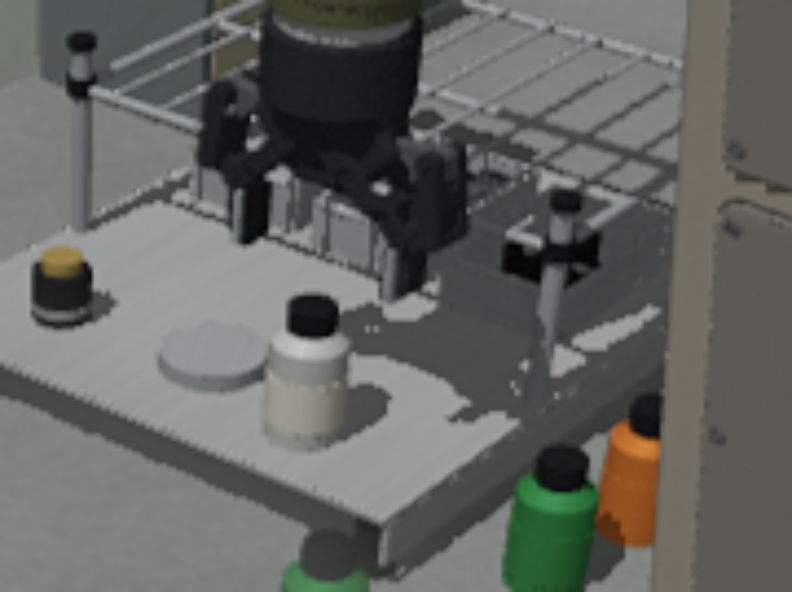

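```bash
python3 - <<'E'
from h import *
s=cam('side');t=cam('top')
print(onz(s,380.9,212.5,.156), proj(s,(.4715,-.041,.156)), proj(s,(.4715,-.041,.06)),proj(s,(.4688,-.0421,.1688+.013)))
# cap in top image from first picture
im=cv2.imread('pics/top0.png'); c=im[236:262,370:402]
d=(c.max(2)<60).astype(np.uint8); n,l,st,ce=cv2.connectedComponentsWithStats(d); print(st,ce+[370,236])
w=(c.min(2)>150).astype(np.uint8); print(cv2.boundingRect(w))
im=cv2.imread('pics/side0.png'); c=im[205:255,362:396]
d=(c.max(2)<60).astype(np.uint8); n,l,st,ce=cv2.connectedComponentsWithStats(d); print(st,ce+[362,205])
b=(im[225:245,362:396].astype(int)); print(b[10,:,2])
E
```

```text
[ 0.46783223 -0.03769555  0.156     ] [380.52309148 211.25340003] [378.00708287 245.90472827] [382.52476331 201.68293887]
[[  0   0  32  26 695]
 [ 12   6  14  13 137]] [[384.94532374 248.52517986]
 [388.31386861 248.37226277]]
(8, 7, 4, 10)
[[   0    0   34   50 1585]
 [  13    5   12   11  115]] [[378.33753943 230.5488959 ]
 [380.73913043 215.04347826]]
[103 112 124 134 149 149 149 148 133 141 145 147 150 148 148 144 148 146
 136 130 134 134 103 106  96  88  85  70  68  68  71  71  69  66]
```

Call:
step_arm:
  series:
    - [[0.1, 0.2, -3.5], 0, 0]
    - [[0.1, 0.2, -7.2], 0, 0]
    - [[0.1, 0.2, -7.2], 0, 0]
    - [[0.1, 0.2, -7.2], 0, 0]

```text
clock: 3.12
tcp_pos: [0.4755, -0.0406, 0.1034]
orientation: [0.001, 0.706, 0.708, 0.003]
wrist_force: [-0.4, 0.2, 0.5]
finger_gap: 0.0854
```

Call:
step_arm:
  series:
    - [[0, 0, 0], 0, 200]
    - [[0, 0, 0], 0, 200]
    - [[0, 0, 0], 0, 200]
    - [[0, 0, 0], 0, 200]
    - [[0, 0, 0], 0, 200]
  newtons: 25

```text
clock: 3.75
tcp_pos: [0.4757, -0.0409, 0.1045]
orientation: [0.002, 0.706, 0.708, 0.003]
wrist_force: [-3.4, 0.1, 7.0]
finger_gap: 0.0419
```

Gap 41.9 mm: the bottle body is held. Lifting.

Call:
step_arm:
  series:
    - [[0, 0, 2], 0, 200]
    - [[0, 0, 6], 0, 200]
    - [[0, 0, 10], 0, 200]
    - [[-1, 5, 12], 0, 200]
    - [[-2, 10, 12], 0, 200]

```text
clock: 4.38
tcp_pos: [0.4568, 0.0597, 0.2266]
orientation: [0.003, 0.707, 0.707, 0.004]
wrist_force: [0.2, 0.2, -1.9]
finger_gap: 0.0419
```

Call:
step_arm:
  series:
    - [[-3, 5, 0], 0, 200]
    - [[-6, 10, 0], 0, 200]
    - [[-9, 15, 0], 0, 200]
    - [[-12, 20, 0], 0, 200]
    - [[-13, 21, 0], 0, 200]

```text
clock: 5.0
tcp_pos: [0.3247, 0.2718, 0.2267]
orientation: [0.003, 0.705, 0.709, 0.004]
wrist_force: [0.7, -1.1, -1.2]
finger_gap: 0.0422
```

```bash
python3 - <<'E'
from h import *
S=env.get_state();print(S['tcp_pos'],S['finger_gap'],S['joint_pos'],S['wrist_force'])
s=cam('side','side3');
E
```

```text
[0.32473858 0.27184833 0.2266746 ] 0.04220655125651296 [ 0.50909438  0.01398679 -0.32638532  1.22081891 -0.00299477  2.07474589] [ 0.67712922 -1.12609693 -1.23945263]
```

View pics/side3.png

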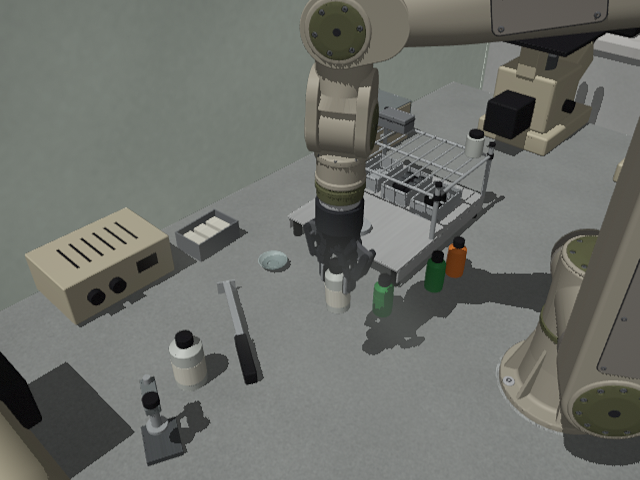

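The bottle hangs upright in the gripper at (337,290). Lowering it to the bench.

Call:
step_arm:
  series:
    - [[0, 0, -5], 0, 200]
    - [[0, 0, -10], 0, 200]
    - [[0, 0, -15], 0, 200]
    - [[0, 0, -17.3], 0, 200]
    - [[0, 0, -17.3], 0, 200]

```text
clock: 5.68
tcp_pos: [0.3235, 0.2697, 0.052]
orientation: [0.002, 0.706, 0.708, 0.002]
wrist_force: [-1.6, -0.4, -1.6]
finger_gap: 0.0417
```

Call:
step_arm:
  series:
    - [[0, 0, -0.4], 0, 200]
    - [[0, 0, -0.6], 0, 200]
    - [[0, 0, -0.6], 0, 200]

```text
clock: 6.05
tcp_pos: [0.3241, 0.2699, 0.0467]
orientation: [0.002, 0.706, 0.708, 0.002]
wrist_force: [0.8, 0.7, -0.3]
finger_gap: 0.0421
```

Call:
step_arm:
  series:
    - [[0, 0, -0.2], 0, 200]
    - [[0, 0, -0.3], 0, 200]
    - [[0, 0, -0.3], 0, 200]

```text
clock: 6.42
tcp_pos: [0.3246, 0.2704, 0.0446]
orientation: [0.002, 0.706, 0.708, 0.003]
wrist_force: [-2.3, -0.1, 5.8]
finger_gap: 0.0422
```

Contact (5.8 N up). Releasing.

Call:
step_arm:
  series:
    - [[0, 0, 0], 0, 0]
    - [[0, 0, 0], 0, 0]
    - [[0, 0, 0], 0, 0]
    - [[0, 0, 0], 0, 0]
    - [[0, 0, 0], 0, 0]

```text
clock: 7.05
tcp_pos: [0.3245, 0.2704, 0.0445]
orientation: [0.002, 0.706, 0.708, 0.003]
wrist_force: [-0.9, 0.3, 0.0]
finger_gap: 0.0854
```

Call:
step_arm:
  series:
    - [[0, 0, 3], 0, 0]
    - [[0, 0, 8], 0, 0]
    - [[0, 0, 14], 0, 0]
    - [[3, 2, 19], 0.1, 0]
    - [[6, 3, 22], 0.25, 0]

```text
clock: 7.68
tcp_pos: [0.3859, 0.3015, 0.2677]
orientation: [0.003, 0.61, 0.792, 0.006]
wrist_force: [1.0, -0.4, -0.1]
finger_gap: 0.0852
```

```bash
python3 - <<'E'
from h import *
S=env.get_state();print(S['tcp_pos'],S['finger_gap'],S['orientation'],S['wrist_force'])
s=cam('side','side4');t=cam('top','top4')
E
```

```text
[0.38588632 0.30149566 0.26772422] 0.0852479669277014 [0.00276333 0.61017081 0.79224594 0.00550611] [ 0.95150506 -0.41186341 -0.09797797]
```

View pics/side4.png

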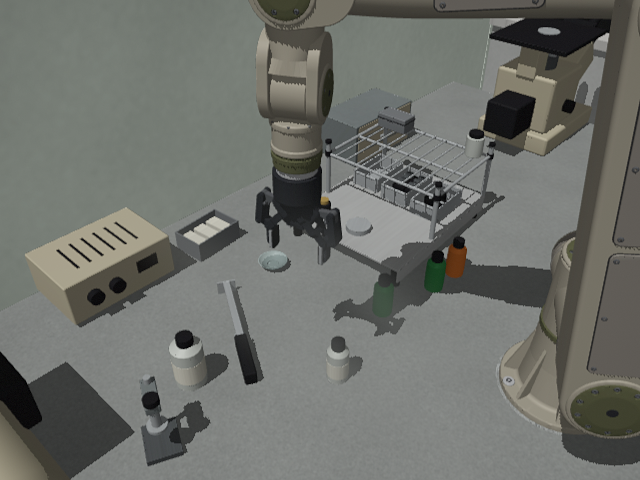

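View pics/top4.png

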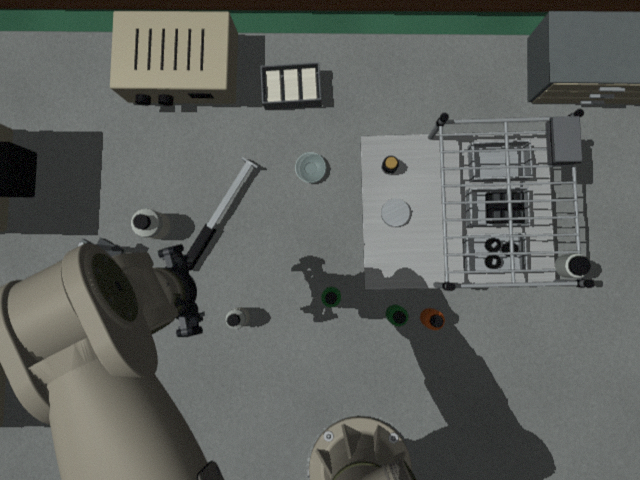

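Side view: the bottle stands upright on the bench at (338,360), well clear. Next, above the hook's grip.

Call:
step_arm:
  series:
    - [[5, 2, 0], 0.18, 0]
    - [[10, 4, -4], 0.36, 0]
    - [[11.3, 4.7, -8], 0.54, 0]
    - [[11.3, 4.7, -12], 0.72, 0]
    - [[11.3, 4.7, -12], 0.8, 0]

```text
clock: 8.4
tcp_pos: [0.4981, 0.3472, 0.1419]
orientation: [-0.003, 0.255, 0.967, 0.004]
wrist_force: [-0.3, -0.9, 0.1]
finger_gap: 0.0852
```

```bash
cat > j.py <<'E'
from h import *
S=env.get_state();q=S['orientation']
print(S['tcp_pos'].round(4),'gap',S['finger_gap'].round(4),'jaw deg',np.degrees(np.arctan2(q[2]**2-q[1]**2,2*q[1]*q[2])).round(2),'F',S['wrist_force'].round(1),'M',S['ft_torque'].round(2),'t',S['clock'])
E
python3 j.py
```

```text
Traceback (most recent call last):
  File "j.py", line 3, in <module>
    print(S['tcp_pos'].round(4),'gap',S['finger_gap'].round(4),'jaw deg',np.degrees(np.arctan2(q[2]**2-q[1]**2,2*q[1]*q[2])).round(2),'F',S['wrist_force'].round(1),'M',S['ft_torque'].round(2),'t',S['clock'])
                                      ^^^^^^^^^^^^^^^^^^^^^
AttributeError: 'float' object has no attribute 'round'
```

Call:
step_arm:
  series:
    - [[0.1, 0.1, -4], 0, 0]
    - [[0.1, 0.1, -8], 0, 0]
    - [[0.1, 0.1, -10], 0, 0]
    - [[0.1, 0.1, -10], 0, 0]

```text
clock: 8.9
tcp_pos: [0.4962, 0.3468, 0.0391]
orientation: [-0.006, 0.255, 0.967, 0.002]
wrist_force: [-0.5, 1.3, -0.7]
finger_gap: 0.0858
```

```bash
sed -i "s/S\['finger_gap'\].round(4)/round(S['finger_gap'],4)/" j.py; python3 j.py; python3 - <<'E'
from h import *
s=cam('side'); t=cam('top')
a=cv2.resize(s['frame'][240:400,130:310,::-1],None,fx=4.4,fy=3.7);cv2.imwrite('pics/s5.png',a)
a=cv2.resize(t['frame'][140:290,110:290,::-1],None,fx=4.2,fy=4);cv2.imwrite('pics/t5.png',a)
E
```

```text
[0.4962 0.3468 0.0391] gap 0.0858 jaw deg 60.43 F [-0.5  1.3 -0.7] M [-0.02 -0.   -0.02] t 8.9
```

View pics/s5.png

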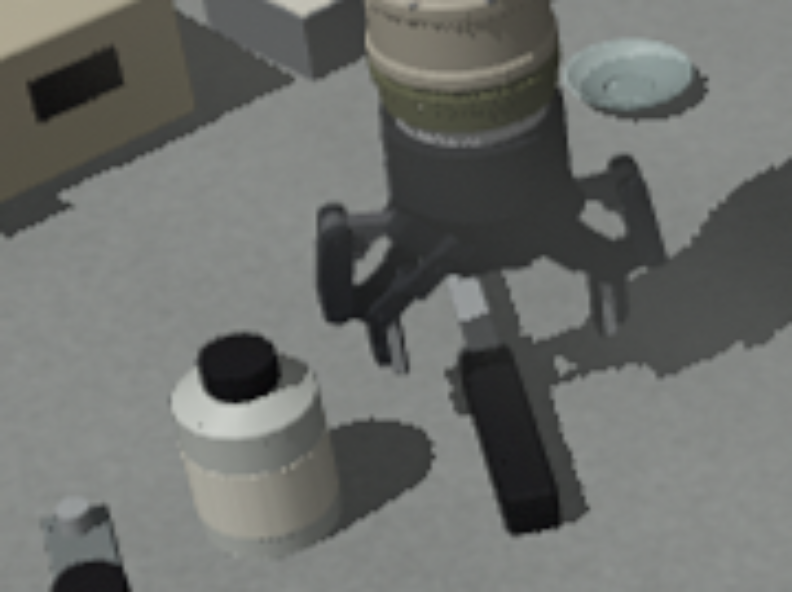

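View pics/t5.png

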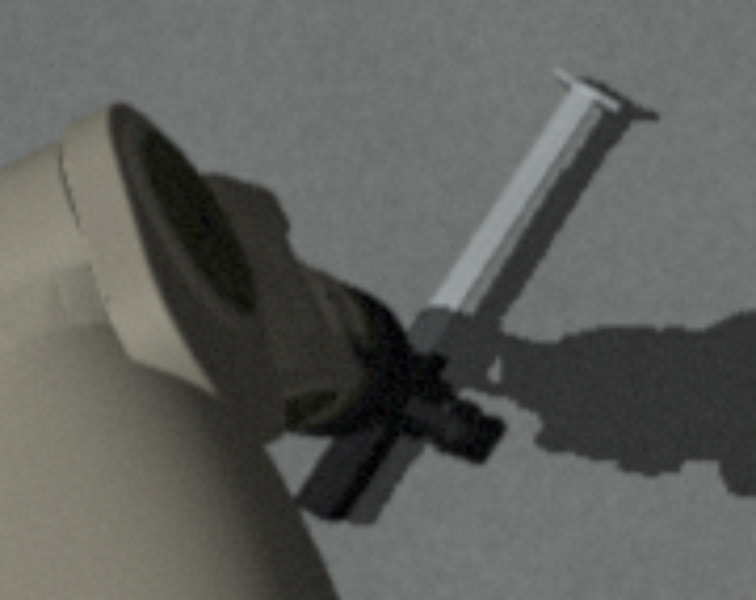

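The fingers straddle the grip, and the blade still lies down at (590,85) in the top crop. Lowering and closing.

Call:
step_arm:
  series:
    - [[0.1, 0.1, -1.5], 0, 0]
    - [[0.1, 0.1, -3.2], 0, 0]
    - [[0.1, 0.1, -3.2], 0, 0]
    - [[0.1, 0.1, -3.2], 0, 0]

```text
clock: 9.5
tcp_pos: [0.4995, 0.349, 0.0098]
orientation: [-0.004, 0.255, 0.967, 0.004]
wrist_force: [-0.2, -0.5, -0.4]
finger_gap: 0.0853
```

Call:
step_arm:
  series:
    - [[0, 0, -0.3], 0, 0]
    - [[0, 0, -0.3], 0, 0]
    - [[0, 0, -0.3], 0, 0]

```text
clock: 9.88
tcp_pos: [0.4996, 0.3491, 0.007]
orientation: [-0.004, 0.255, 0.967, 0.004]
wrist_force: [0.2, -0.4, -0.3]
finger_gap: 0.0853
```

Call:
step_arm:
  series:
    - [[0, 0, 0], 0, 255]
    - [[0, 0, 0], 0, 255]
    - [[0, 0, 0], 0, 255]
    - [[0, 0, 0], 0, 255]
    - [[0, 0, 0], 0, 255]
  newtons: 100

```text
clock: 10.5
tcp_pos: [0.5001, 0.3494, 0.0076]
orientation: [-0.003, 0.255, 0.967, 0.005]
wrist_force: [-0.6, -0.1, 3.9]
finger_gap: 0.0224
```

```bash
python3 j.py
```

```text
[0.5001 0.3494 0.0076] gap 0.0224 jaw deg 60.46 F [-0.6 -0.1  3.9] M [ 0.01  0.05 -0.06] t 10.5
```

Call:
step_arm:
  series:
    - [[0, 0, 1], 0, 255]
    - [[0, 0, 4], 0, 255]
    - [[0, 0, 8], 0, 255]
    - [[0, 0, 13], 0, 255]
    - [[0, 0, 13], 0, 255]

```text
clock: 11.12
tcp_pos: [0.5026, 0.3507, 0.1425]
orientation: [-0.0, 0.255, 0.967, 0.007]
wrist_force: [0.6, 0.2, -1.9]
finger_gap: 0.0222
```

```bash
python3 j.py; python3 - <<'E'
from h import *
s=cam('side'); t=cam('top')
a=cv2.resize(s['frame'][190:350,170:350,::-1],None,fx=4.4,fy=3.7);cv2.imwrite('pics/s6.png',a)
a=cv2.resize(t['frame'][140:290,110:290,::-1],None,fx=4.2,fy=4);cv2.imwrite('pics/t6.png',a)
E
```

```text
[0.5026 0.3507 0.1425] gap 0.0222 jaw deg 60.47 F [ 0.6  0.2 -1.9] M [-0.02 -0.05 -0.03] t 11.125
```

View pics/s6.png

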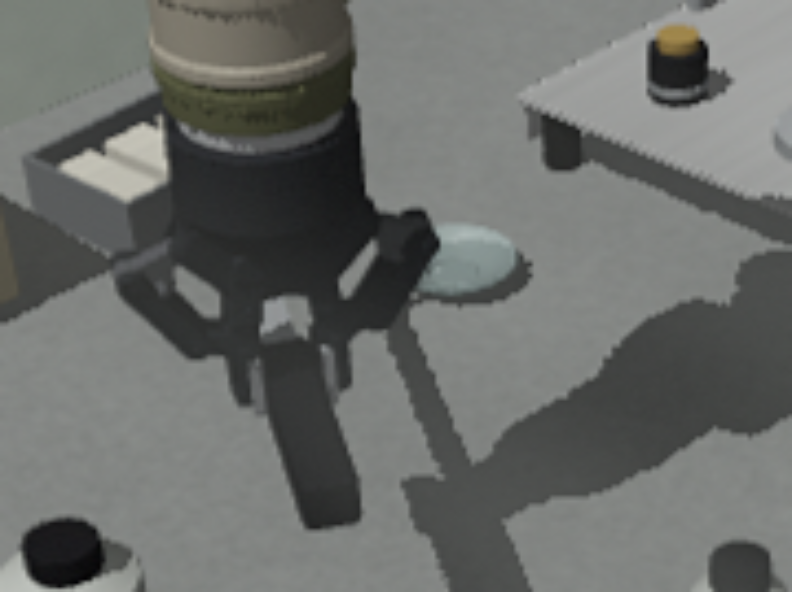

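View pics/t6.png

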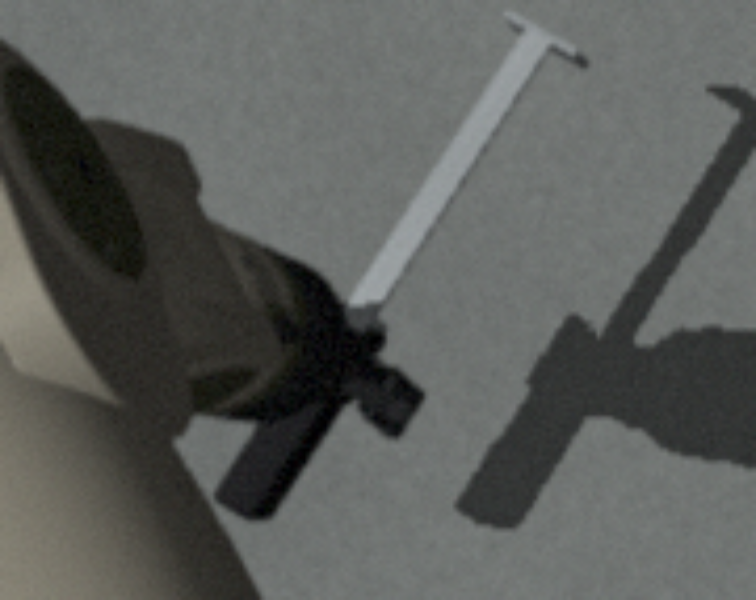

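Hook is held level with the blade forward (blade at (545,40) in the crop). Turning it to the rack's axis, lined up in front of the tray.

Call:
step_arm:
  series:
    - [[0, 0, 0], -0.18, 255]
    - [[0, 0, 0], -0.36, 255]
    - [[-1, -3, 0], -0.54, 255]
    - [[-2, -7, 0], -0.72, 255]
    - [[-4, -11, 0], -0.9, 255]

```text
clock: 11.85
tcp_pos: [0.4585, 0.2378, 0.1355]
orientation: [-0.002, 0.652, 0.758, 0.004]
wrist_force: [0.4, -0.2, -1.4]
finger_gap: 0.0221
```

Call:
step_arm:
  series:
    - [[-0.8, -4, 0], -0.12, 255]
    - [[-0.8, -5, 0], -0.12, 255]
    - [[-0.8, -5, 0], -0.12, 255]

```text
clock: 12.22
tcp_pos: [0.4501, 0.1873, 0.1345]
orientation: [-0.002, 0.697, 0.717, 0.003]
wrist_force: [-0.4, -0.3, -2.0]
finger_gap: 0.0222
```

```bash
python3 j.py; python3 - <<'E'
from h import *
s=cam('side'); t=cam('top','top7')
a=cv2.resize(s['frame'][130:330,290:490,::-1],None,fx=3.8,fy=2.9);cv2.imwrite('pics/s7.png',a)
a=cv2.resize(t['frame'][160:320,220:460,::-1],None,fx=3.2,fy=3.2);cv2.imwrite('pics/t7.png',a)
E
```

```text
[0.4501 0.1873 0.1345] gap 0.0222 jaw deg 1.66 F [-0.4 -0.3 -2. ] M [ 0.05 -0.01 -0.01] t 12.225
```

View pics/s7.png

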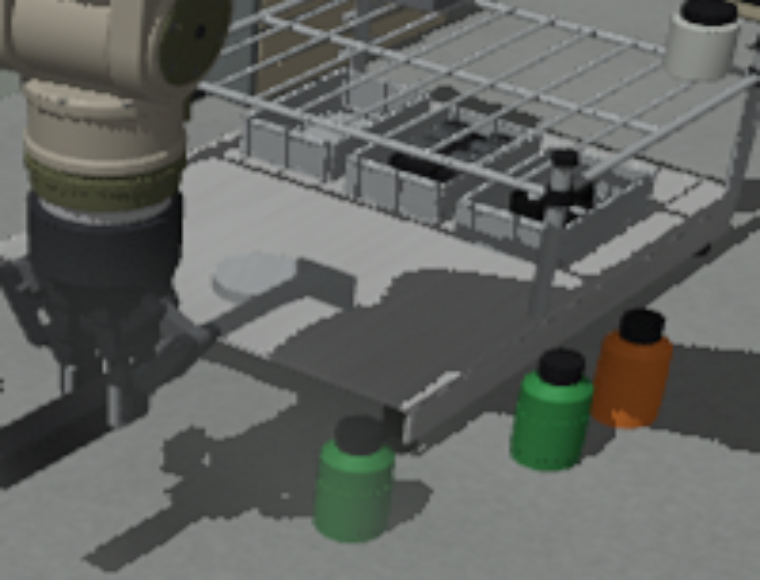

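View pics/t7.png

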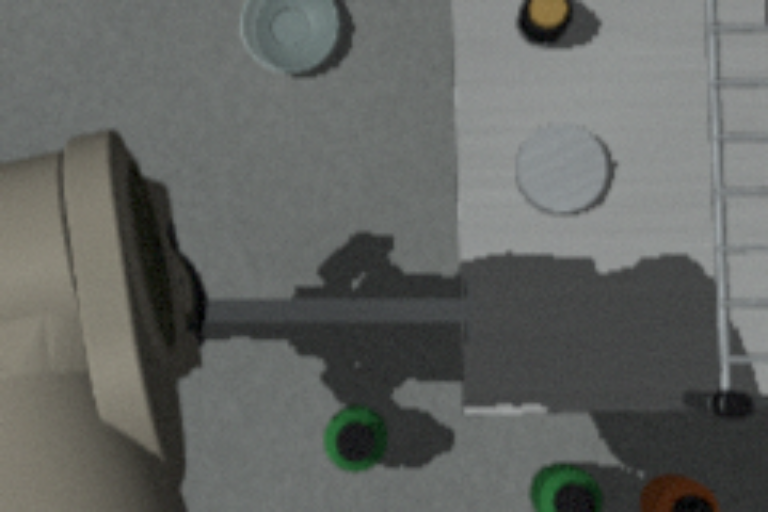

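```bash
python3 - <<'E'
from h import *
im=cv2.imread('pics/top7.png')
a=im[235:280,280:390]
a=cv2.convertScaleAbs(cv2.resize(a,None,fx=7,fy=7,interpolation=cv2.INTER_CUBIC),alpha=2.2,beta=-60)
cv2.imwrite('pics/t7b.png',a)
E
```

```text
(no output)
```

View pics/t7b.png

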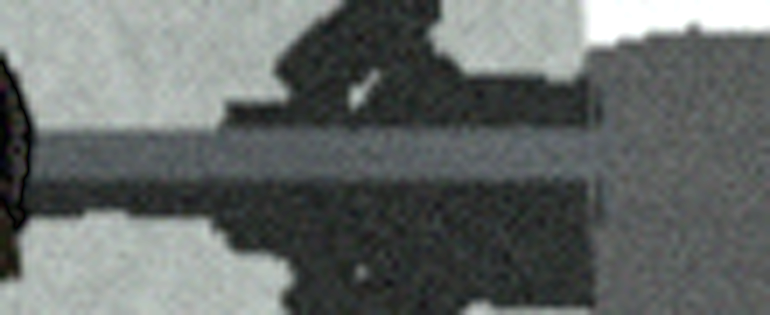

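```bash
python3 - <<'E'
from h import *
t=cam('top'); im=cv2.imread('pics/top0.png')
B=lambda x,y:(280+x/7,235+y/7)
a=onz(t,*B(50,157),.158);b=onz(t,*B(570,154),.158); d=b-a;print('bar yaw',np.degrees(np.arctan2(d[1],d[0])))
print('blade',onz(t,*B(597,153),.158))
# deck front edge fit, rows 140..285
g=im[:,:,1].astype(float); P=[]
for v in range(145,285,3):
    row=g[v,350:375]; k=np.argmax(np.diff(cv2.GaussianBlur(row[None],(5,1),1)[0])); P.append(onz(t,350+k+.5,v,.06)[:2])
P=np.array(P); m=np.polyfit(P[:,0],P[:,1],1); r=P[:,1]-np.polyval(m,P[:,0]); ok=abs(r)<.003; m=np.polyfit(P[ok,0],P[ok,1],1); print('front edge angle',np.degrees(np.arctan(m[0])),'y at .555',np.polyval(m,.555))
# wire-shelf front beam
P=[]
for v in range(135,280,2):
    row=cv2.GaussianBlur(g[v,434:456][None],(3,1),.8)[0]; k=np.argmax(row); P.append(onz(t,434+k,v,.175)[:2])
P=np.array(P); m=np.polyfit(P[:,0],P[:,1],1);r=P[:,1]-np.polyval(m,P[:,0]); ok=abs(r)<.004; m=np.polyfit(P[ok,0],P[ok,1],1); print('shelf',np.degrees(np.arctan(m[0])),np.polyval(m,.56),ok.mean())
E
```

```text
bar yaw -88.53332318228894
blade [0.45500183 0.00372817 0.158     ]
front edge angle 2.5191387512298693 y at .555 0.006671169726180391
shelf 1.367878206185893 -0.14211178385148868 0.136986301369863
```

Call:
step_arm:
  series:
    - [[1.0, -2, -1.7], 0.01, 255]
    - [[1.0, -5, -1.7], 0.01, 255]
    - [[1.0, -8, -1.7], 0.01, 255]
    - [[1.0, -12, -1.7], 0.01, 255]
    - [[1.0, -12, -1.7], 0.01, 255]

```text
clock: 13.0
tcp_pos: [0.4614, 0.0675, 0.118]
orientation: [-0.002, 0.693, 0.721, 0.004]
wrist_force: [0.7, -0.6, -1.7]
finger_gap: 0.0221
```

```bash
python3 j.py; python3 - <<'E'
from h import *
s=cam('side'); t=cam('top','top8')
a=cv2.resize(s['frame'][130:290,310:490,::-1],None,fx=4.4,fy=3.7);cv2.imwrite('pics/s8.png',a)
a=cv2.resize(t['frame'][215:305,330:520,::-1],None,fx=4.2,fy=4.2,interpolation=cv2.INTER_CUBIC);cv2.imwrite('pics/t8.png',a)
E
```

```text
[0.4614 0.0675 0.118 ] gap 0.0221 jaw deg 2.22 F [ 0.7 -0.6 -1.7] M [ 0.02  0.02 -0.  ] t 13.0
```

View pics/s8.png

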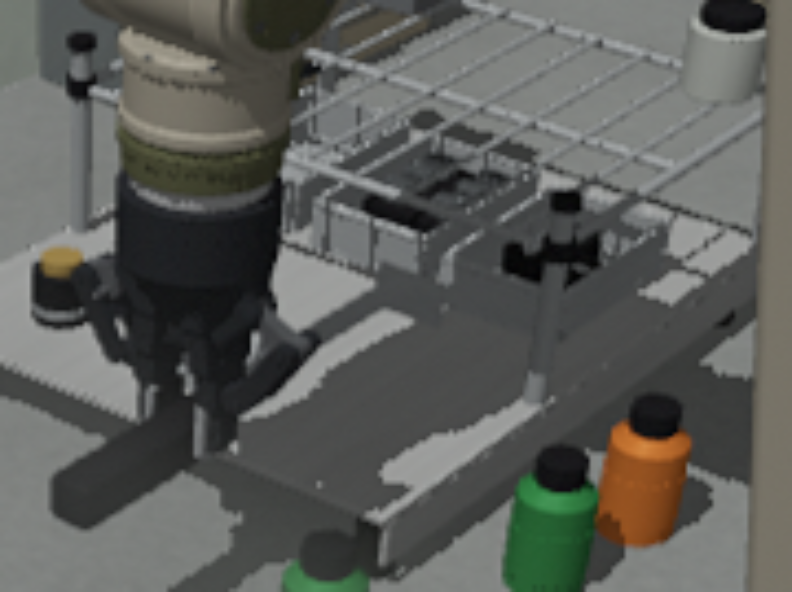

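View pics/t8.png

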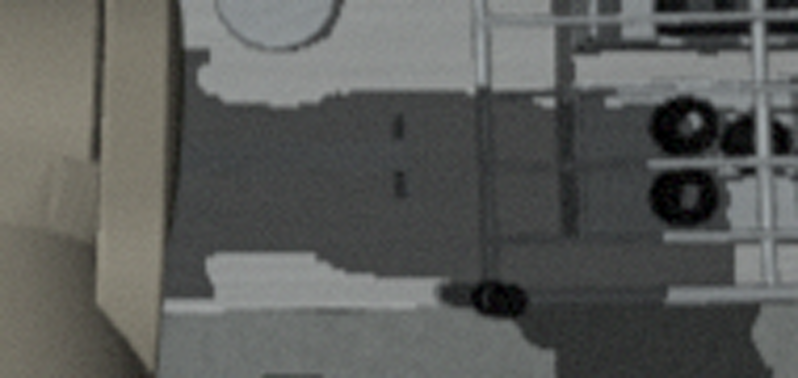

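```bash
python3 - <<'E'
from h import *
im=cv2.imread('pics/top8.png')
a=cv2.convertScaleAbs(cv2.resize(im[225:290,400:510],None,fx=7,fy=7,interpolation=cv2.INTER_CUBIC),alpha=2.8,beta=-90)
cv2.imwrite('pics/t8b.png',a)
t=cam('top')
print(onz(t,425.9,252.1,.1414), onz(t,425.2,252.1,.11))
E
```

```text
[ 0.46718447 -0.11576586  0.1414    ] [ 0.46843582 -0.11946125  0.11      ]
```

View pics/t8b.png

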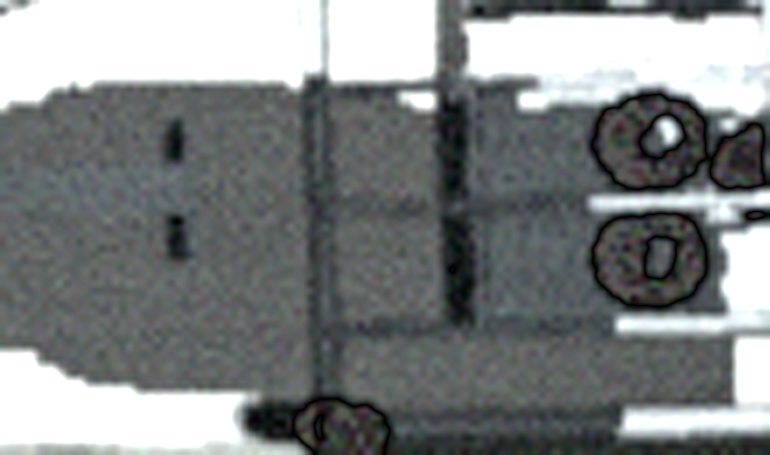

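```bash
python3 - <<'E'
from h import *
t=cam('top')
C=lambda x,y:(400+x/7,225+y/7)
print('top lip front',onz(t,*C(474,210),.1),'bottom front',onz(t,*C(441,210),.06))
print('ends', onz(t,*C(465,95),.085),onz(t,*C(470,322),.09), 'spec front',onz(t,*C(594,140),.08))
print('blade', onz(t,*C(175,118),.135),onz(t,*C(178,260),.135), onz(t,*C(167,190),.1104), onz(t,*C(186,190),.1414))
E
```

```text
top lip front [ 0.46462182 -0.2072396   0.1       ] bottom front [ 0.46590016 -0.20697184  0.06      ]
ends [ 0.49911067 -0.20817662  0.085     ] [ 0.43216309 -0.20850622  0.09      ] spec front [ 0.48679824 -0.24733273  0.08      ]
blade [ 0.48768335 -0.11490209  0.135     ] [ 0.44760596 -0.11601006  0.135     ] [ 0.46827999 -0.11669556  0.1104    ] [ 0.46712595 -0.11707825  0.1414    ]
```

The blade is at (177,190) and the tray's front wall at (440–475,210) in the crop. The gap behind the lip runs from y=-0.213 to the specimens at -0.247, so I advance 10.9 cm to put the blade at -0.228.

Call:
step_arm:
  series:
    - [[0, -3, 0], 0, 255]
    - [[0, -6, 0], 0, 255]
    - [[0, -9, 0], 0, 255]
    - [[0, -10.9, 0], 0, 255]
    - [[0, -10.9, 0], 0, 255]

```text
clock: 13.82
tcp_pos: [0.4614, -0.0394, 0.1181]
orientation: [-0.002, 0.692, 0.722, 0.004]
wrist_force: [-0.0, -0.1, -2.1]
finger_gap: 0.0219
```

```bash
python3 j.py; python3 - <<'E'
from h import *
s=cam('side'); t=cam('top','top9')
a=cv2.resize(s['frame'][130:290,310:490,::-1],None,fx=4.4,fy=3.7);cv2.imwrite('pics/s9.png',a)
im=t['frame'][:,:,::-1]
a=cv2.convertScaleAbs(cv2.resize(im[225:290,400:510],None,fx=7,fy=7,interpolation=cv2.INTER_CUBIC),alpha=2.4,beta=-70)
cv2.imwrite('pics/t9.png',a)
E
```

```text
[ 0.4614 -0.0394  0.1181] gap 0.0219 jaw deg 2.41 F [-0.  -0.1 -2.1] M [ 0.04  0.03 -0.02] t 13.825
```

View pics/s9.png

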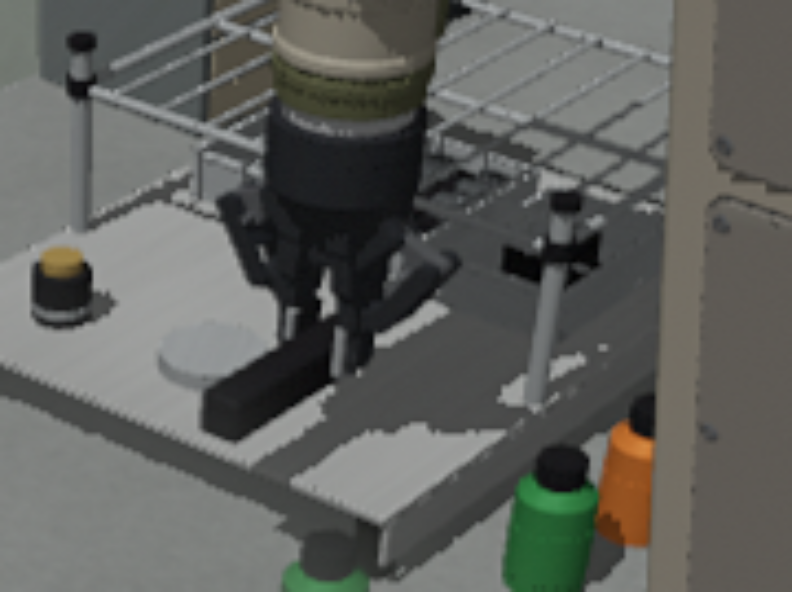

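View pics/t9.png

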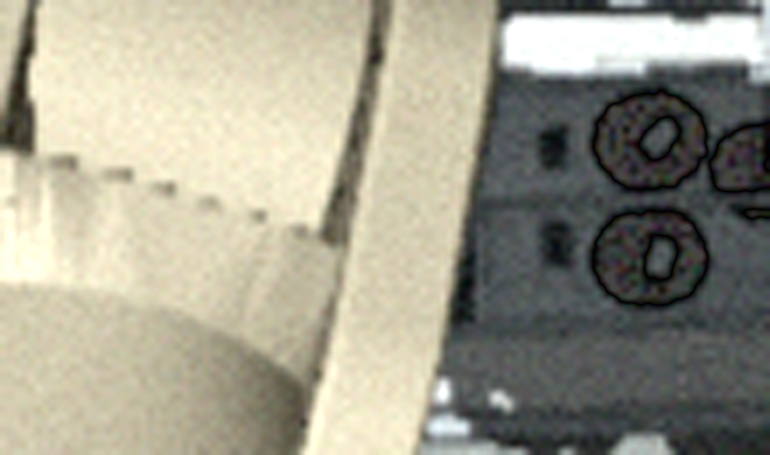

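```bash
python3 - <<'E'
from h import *
t=cam('top')
C=lambda x,y:(400+x/7,225+y/7)
print(onz(t,*C(542,195),.1105),onz(t,*C(570,195),.1415))
E
```

```text
[ 0.46893839 -0.22415435  0.1105    ] [ 0.46781387 -0.22391525  0.1415    ]
```

The blade's rear face is 11 mm behind the lip and its front face 19 mm ahead of the specimens. Lowering it behind the lip.

Call:
step_arm:
  series:
    - [[0, 0, -1], 0, 255]
    - [[0, 0, -2], 0, 255]
    - [[0, 0, -2.7], 0, 255]
    - [[0, 0, -2.7], 0, 255]
    - [[0, 0, -2.7], 0, 255]

```text
clock: 14.6
tcp_pos: [0.461, -0.0384, 0.091]
orientation: [-0.002, 0.691, 0.722, 0.004]
wrist_force: [-0.5, -0.2, -1.5]
finger_gap: 0.022
```

```bash
python3 j.py; python3 - <<'E'
from h import *
t=cam('top','top10')
im=t['frame'][:,:,::-1]
a=cv2.convertScaleAbs(cv2.resize(im[225:290,400:510],None,fx=7,fy=7,interpolation=cv2.INTER_CUBIC),alpha=2.4,beta=-70)
cv2.imwrite('pics/t10.png',a)
E
```

```text
[ 0.461  -0.0384  0.091 ] gap 0.022 jaw deg 2.5 F [-0.5 -0.2 -1.5] M [0.03 0.03 0.  ] t 14.6
```

View pics/t10.png

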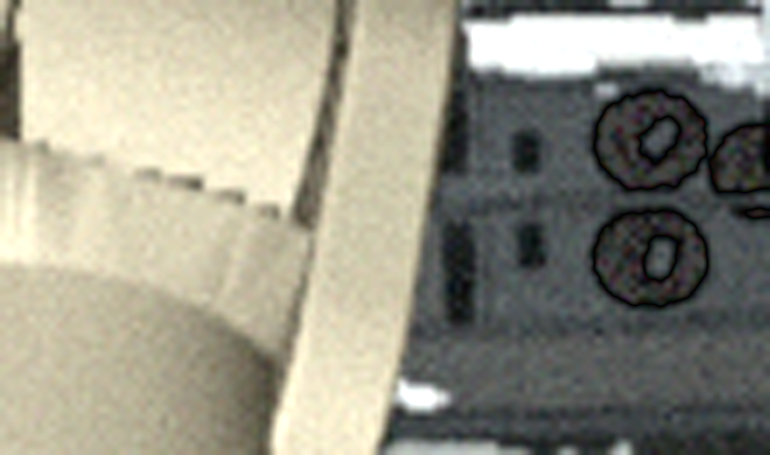

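The blade sits behind the lip at (530,195), no contact force. Pulling gently.

Call:
step_arm:
  series:
    - [[0, 0.4, 0], 0, 255]
    - [[0, 0.9, 0], 0, 255]
    - [[-0.05, 1.4, 0], 0, 255]
    - [[-0.1, 2.0, 0], 0, 255]
    - [[-0.1, 2.6, 0], 0, 255]

```text
clock: 15.28
tcp_pos: [0.4602, -0.0123, 0.0913]
orientation: [-0.002, 0.692, 0.722, 0.004]
wrist_force: [0.7, -3.3, -2.3]
finger_gap: 0.022
```

Call:
step_arm:
  series:
    - [[0, 0.8, 0], 0, 255]
    - [[-0.1, 1.6, 0], 0, 255]
    - [[-0.1, 2.4, 0], 0, 255]
    - [[-0.15, 3.2, 0], 0, 255]
    - [[-0.15, 4, 0], 0, 255]

```text
clock: 15.9
tcp_pos: [0.4585, 0.0282, 0.0912]
orientation: [-0.002, 0.692, 0.722, 0.004]
wrist_force: [0.1, -3.1, -1.3]
finger_gap: 0.0222
```

```bash
python3 j.py; python3 - <<'E'
from h import *
t=cam('top','top11'); s=cam('side')
im=t['frame'][:,:,::-1]
a=cv2.convertScaleAbs(cv2.resize(im[225:290,400:510],None,fx=7,fy=7,interpolation=cv2.INTER_CUBIC),alpha=2.4,beta=-70)
cv2.imwrite('pics/t11.png',a)
a=cv2.resize(s['frame'][130:290,310:490,::-1],None,fx=4.4,fy=3.7);cv2.imwrite('pics/s11.png',a)
E
```

```text
[0.4585 0.0282 0.0912] gap 0.0222 jaw deg 2.49 F [ 0.1 -3.1 -1.3] M [-0.57  0.03 -0.05] t 15.9
```

View pics/t11.png

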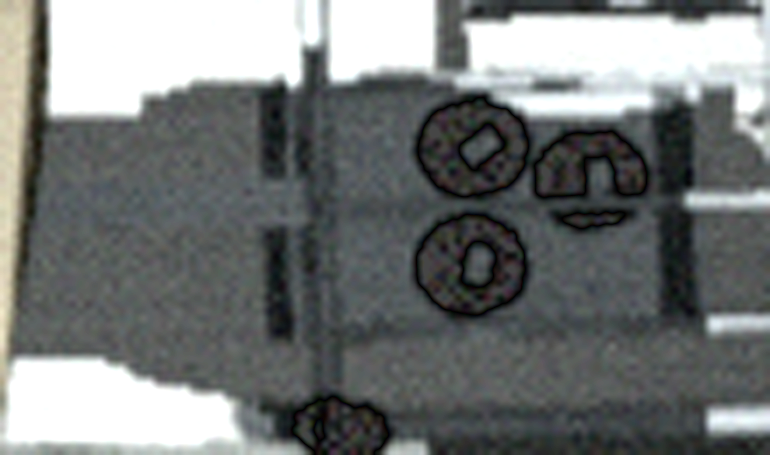

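View pics/s11.png

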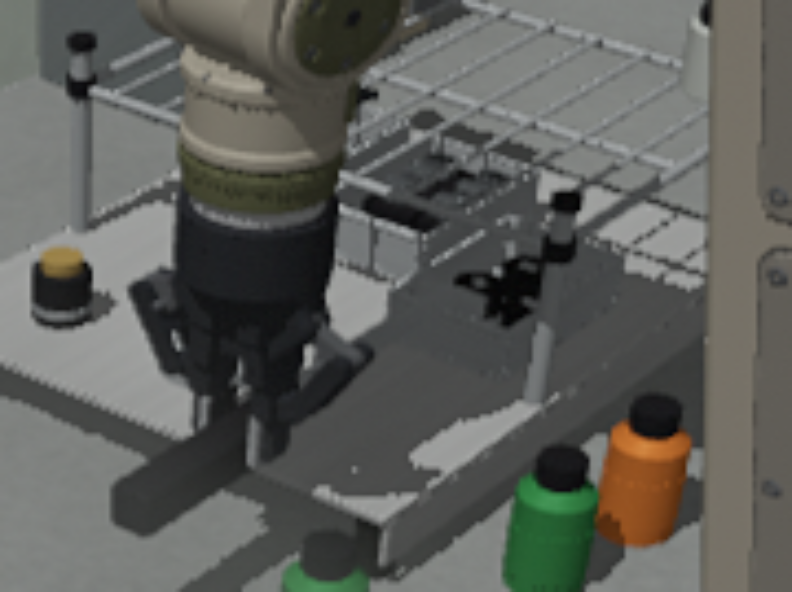

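The tray follows (front wall now at (275,210), specimens standing). Continuing.

Call:
step_arm:
  series:
    - [[0, 0.9, 0], 0, 255]
    - [[-0.1, 1.8, 0], 0, 255]
    - [[-0.1, 2.7, 0], 0, 255]
    - [[-0.15, 3.6, 0], 0, 255]
    - [[-0.2, 4.5, 0], 0, 255]

```text
clock: 16.62
tcp_pos: [0.4564, 0.0745, 0.0912]
orientation: [-0.002, 0.691, 0.723, 0.004]
wrist_force: [-0.4, -2.5, -2.8]
finger_gap: 0.0221
```

Call:
step_arm:
  series:
    - [[0, 0.9, 0], 0, 255]
    - [[-0.1, 1.8, 0], 0, 255]
    - [[-0.1, 2.7, 0], 0, 255]
    - [[-0.15, 3.5, 0], 0, 255]
    - [[-0.2, 4.2, 0], 0, 255]

```text
clock: 17.25
tcp_pos: [0.4543, 0.117, 0.0912]
orientation: [-0.002, 0.691, 0.723, 0.004]
wrist_force: [0.6, -2.9, -2.4]
finger_gap: 0.0222
```

```bash
python3 j.py; python3 - <<'E'
from h import *
t=cam('top','top12'); s=cam('side')
im=t['frame'][:,:,::-1]
a=cv2.convertScaleAbs(cv2.resize(im[215:305,350:480],None,fx=6,fy=6,interpolation=cv2.INTER_CUBIC),alpha=2.2,beta=-60)
cv2.imwrite('pics/t12.png',a)
E
```

```text
[0.4543 0.117  0.0912] gap 0.0222 jaw deg 2.58 F [ 0.6 -2.9 -2.4] M [-0.67 -0.06 -0.04] t 17.25
```

View pics/t12.png

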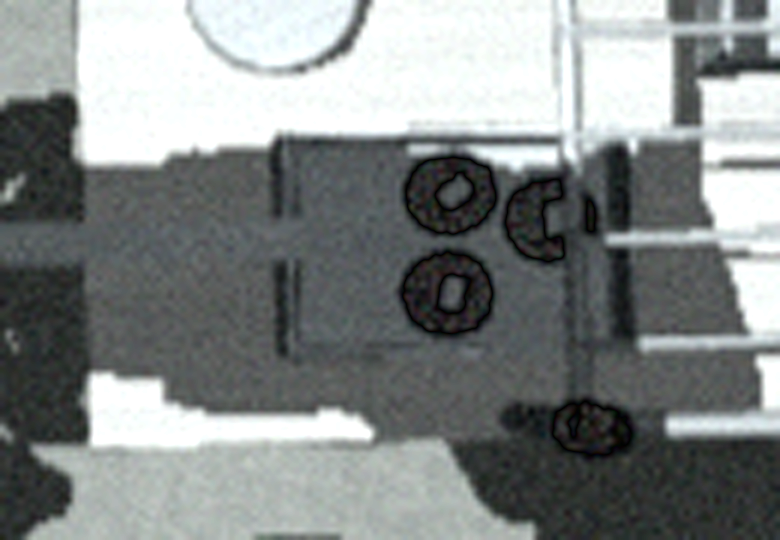

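Call:
step_arm:
  series:
    - [[0, 0.9, 0], 0, 255]
    - [[-0.1, 1.8, 0], 0, 255]
    - [[-0.1, 2.7, 0], 0, 255]
    - [[-0.15, 3.3, 0], 0, 255]
    - [[-0.2, 3.8, 0], 0, 255]

```text
clock: 17.98
tcp_pos: [0.4522, 0.1561, 0.0912]
orientation: [-0.003, 0.691, 0.723, 0.005]
wrist_force: [0.7, -2.0, -2.1]
finger_gap: 0.0224
```

Call:
step_arm:
  series:
    - [[0, 0.5, 0], 0, 255]
    - [[0, 0.9, 0], 0, 255]
    - [[0, 1.2, 0], 0, 255]
    - [[0, 1.3, 0], 0, 255]
    - [[0, 1.3, 0], 0, 255]

```text
clock: 18.6
tcp_pos: [0.4521, 0.1693, 0.0912]
orientation: [-0.003, 0.69, 0.723, 0.005]
wrist_force: [-0.4, -2.2, -1.8]
finger_gap: 0.022
```

```bash
python3 j.py; python3 - <<'E'
from h import *
t=cam('top','top13'); s=cam('side')
im=t['frame'][:,:,::-1]
a=cv2.convertScaleAbs(cv2.resize(im[215:305,350:480],None,fx=6,fy=6,interpolation=cv2.INTER_CUBIC),alpha=2.2,beta=-60)
cv2.imwrite('pics/t13.png',a)
a=cv2.resize(s['frame'][130:290,310:490,::-1],None,fx=4.4,fy=3.7);cv2.imwrite('pics/s13.png',a)
E
```

```text
[0.4521 0.1693 0.0912] gap 0.022 jaw deg 2.66 F [-0.4 -2.2 -1.8] M [-0.38  0.07 -0.05] t 18.6
```

View pics/t13.png

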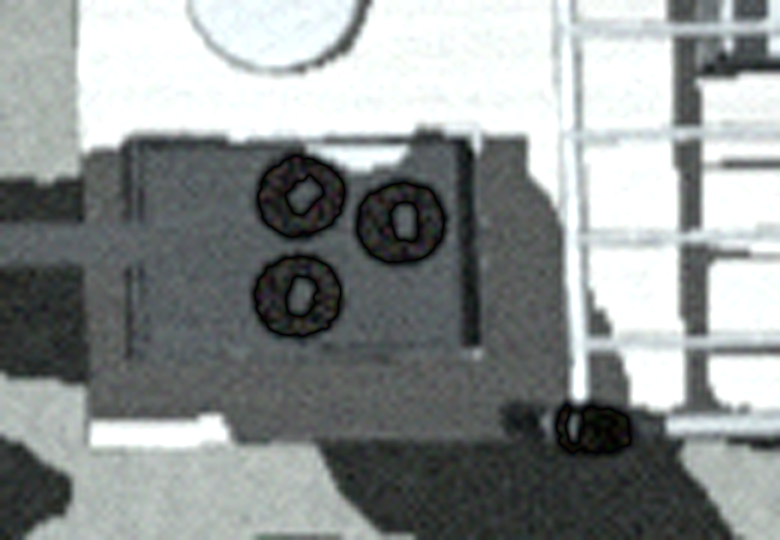

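View pics/s13.png

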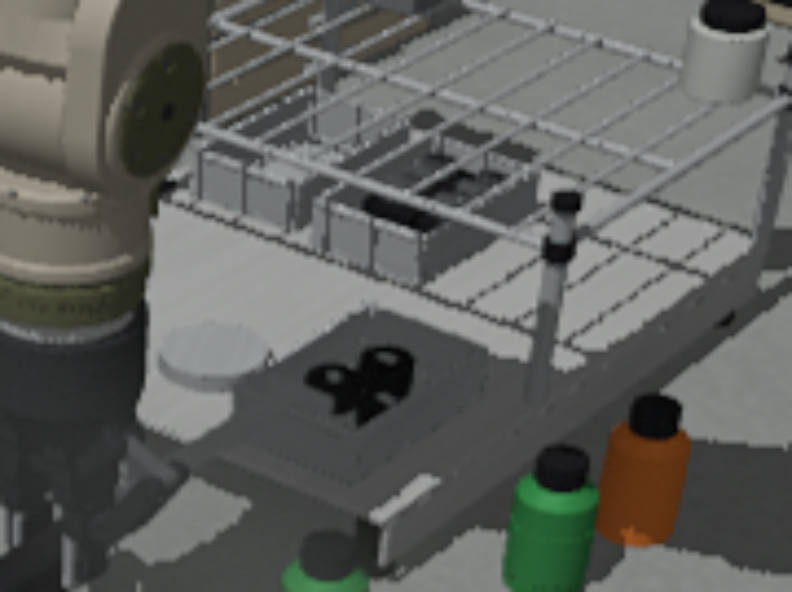

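The tray is fully out: front edge about 15 mm behind the deck edge, back edge in front of the shelf bar, all three specimens standing. Easing the blade off the lip and lifting.

Call:
step_arm:
  series:
    - [[0, -0.4, 0], 0, 255]
    - [[0, -0.7, 0], 0, 255]
    - [[0, -0.7, 0], 0, 255]
    - [[0, -0.7, 1], 0, 255]
    - [[0, -0.7, 2], 0, 255]

```text
clock: 19.32
tcp_pos: [0.4523, 0.1623, 0.112]
orientation: [-0.003, 0.69, 0.723, 0.005]
wrist_force: [0.2, 0.5, -1.2]
finger_gap: 0.0223
```

Call:
step_arm:
  series:
    - [[0, 0, 2], 0, 255]
    - [[0, 0, 4], 0, 255]
    - [[0, 0, 5], 0, 255]
    - [[0, 0, 5], 0, 255]

```text
clock: 19.82
tcp_pos: [0.453, 0.1625, 0.163]
orientation: [-0.002, 0.69, 0.723, 0.006]
wrist_force: [-0.9, 0.7, -2.3]
finger_gap: 0.0221
```

```bash
python3 j.py; python3 - <<'E'
from h import *
t=cam('top','top14'); s=cam('side','side14')
im=t['frame'][:,:,::-1]
a=cv2.convertScaleAbs(cv2.resize(im[215:305,350:480],None,fx=6,fy=6,interpolation=cv2.INTER_CUBIC),alpha=2.2,beta=-60)
cv2.imwrite('pics/t14.png',a)
E
```

```text
[0.453  0.1625 0.163 ] gap 0.0221 jaw deg 2.66 F [-0.9  0.7 -2.3] M [ 0.    0.   -0.05] t 19.825
```

View pics/t14.png

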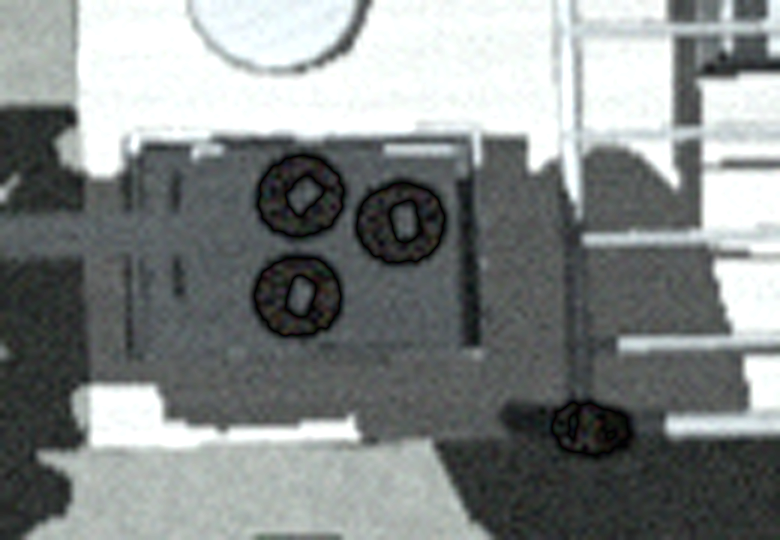

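View pics/side14.png

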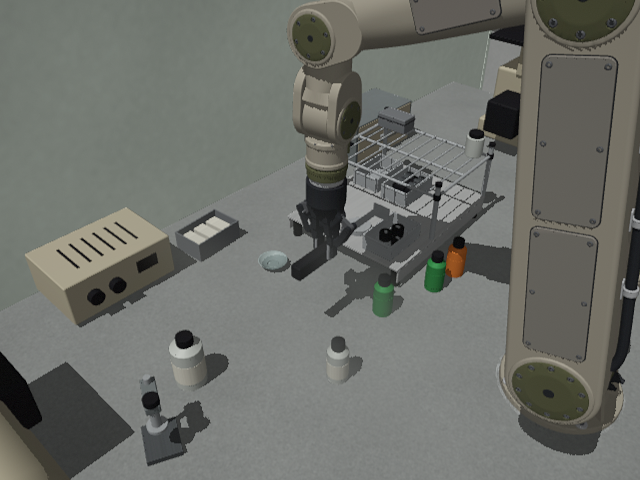

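Blade clear above the tray, which hasn't moved; the bottle stands at (338,360). Carrying the hook back to where it lay.

Call:
step_arm:
  series:
    - [[0, 4, 0], 0, 255]
    - [[0, 8, 0], 0, 255]
    - [[0, 12, 0], 0.15, 255]
    - [[1, 15, 0], 0.33, 255]
    - [[3, 17, 0], 0.51, 255]

```text
clock: 20.55
tcp_pos: [0.4809, 0.3336, 0.1604]
orientation: [-0.005, 0.482, 0.876, 0.003]
wrist_force: [0.2, -0.6, -2.6]
finger_gap: 0.0222
```

Call:
step_arm:
  series:
    - [[1, 1, 0], 0.18, 255]
    - [[1.7, 1.7, 0], 0.36, 255]
    - [[1.7, 1.7, -3], 0.5, 255]
    - [[1.7, 1.7, -6], 0.5, 255]
    - [[1.7, 1.7, -10], 0.5, 255]

```text
clock: 21.18
tcp_pos: [0.4979, 0.3507, 0.059]
orientation: [-0.005, 0.25, 0.968, 0.002]
wrist_force: [-0.2, -0.4, -1.9]
finger_gap: 0.0223
```

```bash
python3 j.py; python3 - <<'E'
from h import *
t=cam('top','top15'); s=cam('side','side15')
E
```

```text
[0.4979 0.3507 0.059 ] gap 0.0223 jaw deg 60.99 F [-0.2 -0.4 -1.9] M [ 0.01  0.01 -0.08] t 21.175
```

View pics/side15.png

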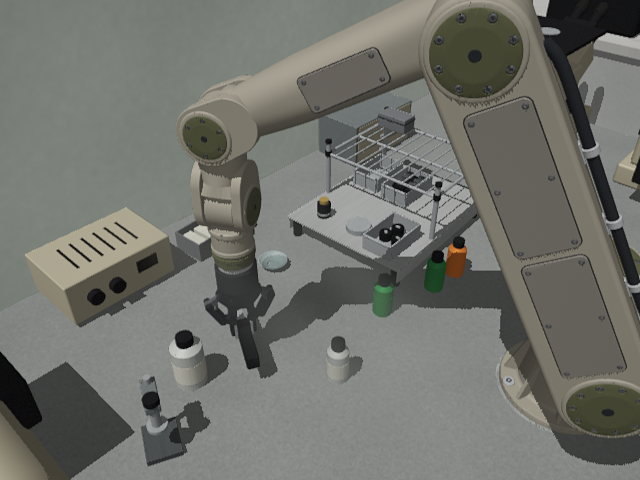

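View pics/top15.png

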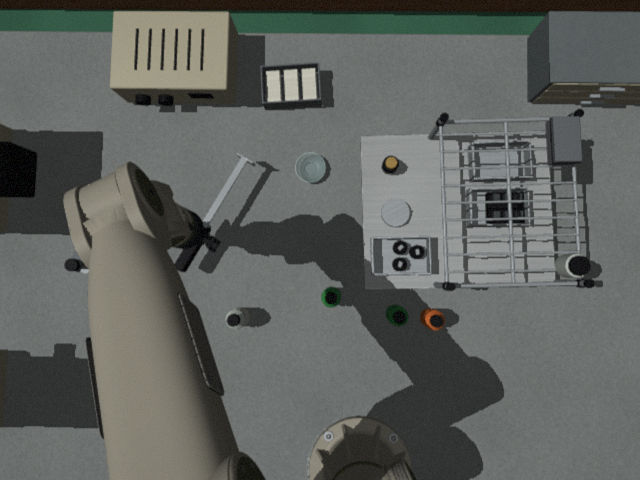

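The tray with its specimens is at (403,255), fully in front of the shelf, and the hook hangs over its old spot. Lowering it.

Call:
step_arm:
  series:
    - [[0, 0, -2], 0, 255]
    - [[0, 0, -3.5], 0, 255]
    - [[0, 0, -4.6], 0, 255]
    - [[0, 0, -4.6], 0, 255]

```text
clock: 21.78
tcp_pos: [0.4942, 0.3486, 0.0089]
orientation: [-0.009, 0.251, 0.968, -0.002]
wrist_force: [0.7, -0.0, -1.3]
finger_gap: 0.0222
```

Call:
step_arm:
  series:
    - [[0, 0, -0.1], 0, 255]
    - [[0, 0, -0.2], 0, 255]
    - [[0, 0, -0.2], 0, 255]

```text
clock: 22.15
tcp_pos: [0.4945, 0.3488, 0.0076]
orientation: [-0.009, 0.251, 0.968, -0.001]
wrist_force: [-1.2, 0.0, 1.8]
finger_gap: 0.0224
```

```bash
python3 j.py
```

```text
[0.4945 0.3488 0.0076] gap 0.0224 jaw deg 60.98 F [-1.2  0.   1.8] M [-0.17 -0.14 -0.01] t 22.15
```

Contact with the bench. Opening slowly and rising.

Call:
step_arm:
  series:
    - [[0, 0, 0], 0, 120]
    - [[0, 0, 0], 0, 60]
    - [[0, 0, 0], 0, 0]
    - [[0, 0, 0], 0, 0]
    - [[0, 0, 0], 0, 0]
  newtons: 20

```text
clock: 22.78
tcp_pos: [0.4945, 0.3488, 0.0076]
orientation: [-0.009, 0.251, 0.968, -0.001]
wrist_force: [0.4, 0.6, 0.2]
finger_gap: 0.0854
```

Call:
step_arm:
  series:
    - [[0, 0, 2], 0, 0]
    - [[0, 0, 6], 0, 0]
    - [[0, 0, 12], 0, 0]
    - [[0, 0, 18], 0, 0]
    - [[-4, -2, 24], 0, 0]

```text
clock: 23.4
tcp_pos: [0.4627, 0.3326, 0.2399]
orientation: [-0.008, 0.251, 0.968, -0.0]
wrist_force: [-0.7, -0.2, 0.1]
finger_gap: 0.0858
```

Call:
step_arm:
  series:
    - [[-3, -5, 3], 0, 0]
    - [[-5, -10, 5], 0, 0]
    - [[-5, -15, 5], 0, 0]
    - [[-5, -20, 5], 0, 0]
    - [[-5, -20, 5], 0, 0]

```text
clock: 24.02
tcp_pos: [0.4126, 0.1301, 0.2903]
orientation: [-0.007, 0.253, 0.967, -0.0]
wrist_force: [-0.1, 0.4, -1.0]
finger_gap: 0.0856
```

```bash
python3 j.py; python3 - <<'E'
from h import *
t=cam('top','top16'); s=cam('side','side16')
E
```

```text
[0.4126 0.1301 0.2903] gap 0.0856 jaw deg 60.66 F [-0.1  0.4 -1. ] M [ 0.04 -0.04 -0.04] t 24.025
```

View pics/side16.png

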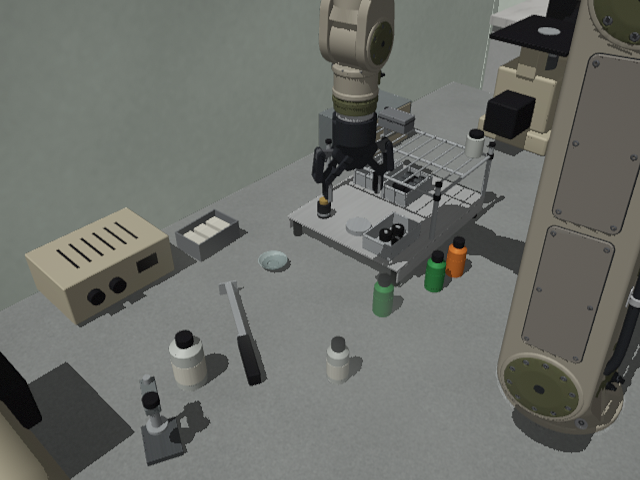

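View pics/top16.png

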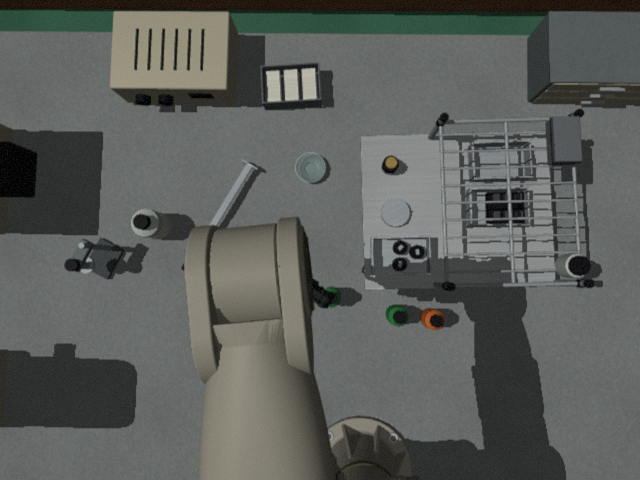

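Everything stands where it should. Measuring the tray's front and back edges against the deck and shelf.

```bash
python3 - <<'E'
from h import *
im=cv2.imread('pics/top16.png')
cv2.imwrite('pics/t16.png',cv2.convertScaleAbs(cv2.resize(im[225:295,355:465],None,fx=7,fy=7,interpolation=cv2.INTER_CUBIC),alpha=1.3,beta=0))
im=cv2.imread('pics/side16.png')
cv2.imwrite('pics/s16.png',cv2.resize(im[190:400,200:450],None,fx=3.2,fy=2.8,interpolation=cv2.INTER_CUBIC))
E
```

```text
(no output)
```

View pics/t16.png

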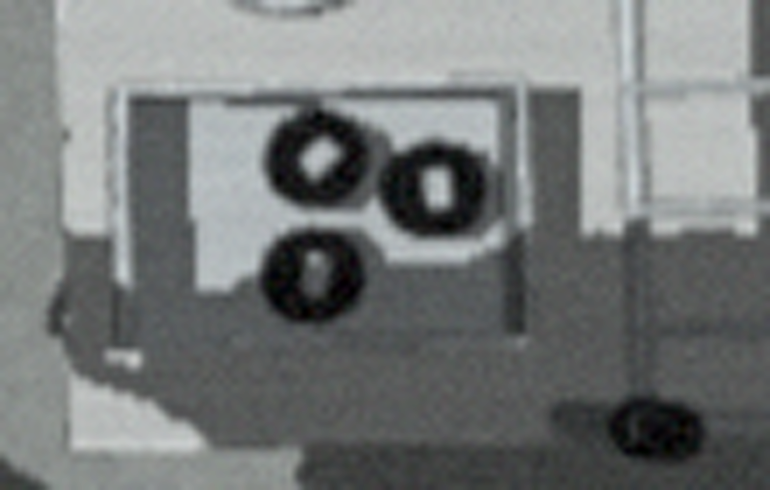

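View pics/s16.png

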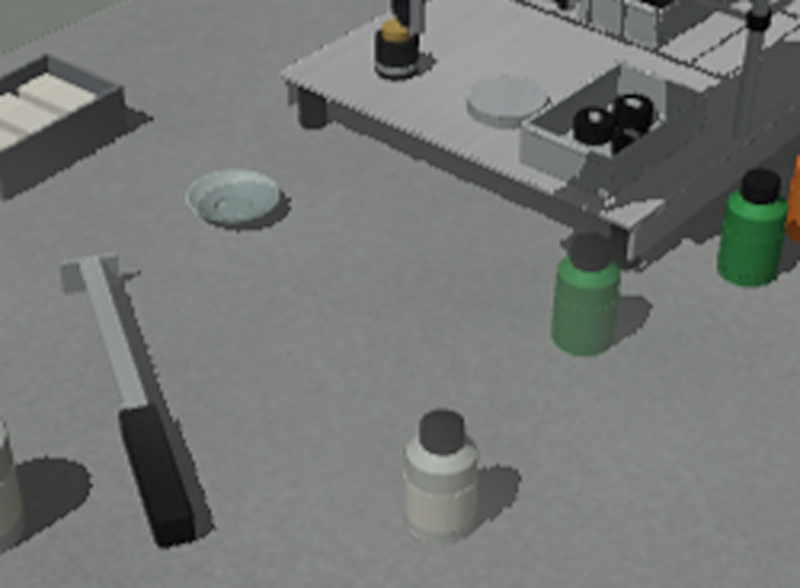

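```bash
python3 - <<'E'
from h import *
t=cam('top')
C=lambda x,y:(355+x/7,225+y/7)
f=onz(t,*C(114,215),.1);b=onz(t,*C(526,215),.1);e=onz(t,*C(64,215),.06);sh=onz(t,*C(635,215),.174)
print('front',f,'back',b,'deck edge',e,'shelf',sh)
q=onz(t,*C(108,90),.1)-onz(t,*C(121,350),.1); print('tray front edge angle',np.degrees(np.arctan2(q[1],q[0])))
E
python3 j.py
```

```text
front [ 0.45929734 -0.01135259  0.1       ] back [ 0.46166437 -0.13115488  0.1       ] deck edge [0.4602762  0.00135173 0.06      ] shelf [ 0.45972124 -0.14796396  0.174     ]
tray front edge angle 3.6623892960965834
[0.4128 0.1329 0.29  ] gap 0.0855 jaw deg 60.94 F [-0.4  0.4 -0.1] M [ 0.01 -0.05 -0.02] t 24.175
```

```bash
python3 -c "
from workcell import env
print(env.hand_in())"
```

```text
the job is handed in; nothing more can be done
None
```

The job is done and handed in at about 24 s of robot time; `hand_in()` gives no verdict, so this rests on my own last checks.

**What I did:** I stood the white bottle on the bench at about (0.32, 0.27). I then lowered the hook's blade behind the tray lip and drew the tray out about 20 cm, with roughly 3 N at the wrist. The hook went back, blade down, to about where it had lain.

**Last checks:**
- **Tray:** the front edge is about 13 mm behind the deck edge. The back edge is about 17 mm in front of the wire shelf. The front edge measures about 1–1.5° off the deck front.
- **Specimens and bottle:** all three specimens stand in the tray, and the bottle is upright on the bench.
- **Hook:** it lies flat, by eye in the side view; I didn't measure its height.
- **Everything else:** the neighbour trays, disc, objective, dish and wash bottle look unmoved, and the gripper is open and clear of everything.

**Small disagreements:**
- The first lip position I read from the top view was about 3 mm off. I corrected it before lowering the blade.
- Different edges put the rack's yaw between 1.4° and 2.5°; the 1.4° came from a poor fit.
- The bottle's position before I gripped it differed by about 3–5 mm between the two views.

No check failed.

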